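# Close the tilted twin-screw filing press squarely on a blank

### The arm

A 7-joint arm with a two-finger parallel gripper is mounted at the origin on the work surface. World frame = base frame: x ahead of the robot, y to its left, z up, the work surface at z = 0. Lengths are in m, angles in degrees, forces in N, time in s.
With the tool pointing down it reaches from about 0.4 to 0.875 m from the base axis. Payload 4.4 kg.
Tool frame: the origin (TCP) lies at the very end of the fingers, on their centre line; the grasp point (between the pads) lies 19 mm behind it (hold_point_z is the distance from the TCP to the grasp point, in m); x points along the fingers, y is the direction in which the jaws open and shut, and the axes are right-handed (so a half turn about x gives the same grasp; the last joint's range is limited). The gripper opens to 85 mm and grips with 20 to 120 N. Pads are 22 mm wide; open, the fingers measure 114 mm over their backs; the gripper's body (76 mm by 85 mm) begins 54 mm behind the grasp point. The pads swing forward as they close: fully open they stand 13 mm farther back than shut.
Start: joints at [72.892, 36.005, 2.206, 86.941, -1.547, 57.084, -1.146], TCP at [0.15, -0.632, 0.231] pointing down, gripper open.
Joint ranges: [-175.42, 175.42], [-21.48, 121.26], [-71.46, 75.88], [10.55, 141.38], [-63.04, 243.04], [13.31, 113.54], [-168.57, 168.57]. Speed limits (degrees/s): [147.25, 147.25, 180, 180, 180, 180, 180].

### API

Orientations are given as [roll, pitch, yaw] about the fixed x, y, z axes, in that order (R = Rz(yaw) Ry(pitch) Rx(roll)).
In Python, from plant import * gives the robot as it stands.
- The arm moves only by the shell command python3 -m creep 'ROWS'. ROWS is JSON, a list of rows, each a list of 7 numbers: the gripper's target within -1 to 1 (fully open at 1, half-way at 0, shut at -1), then the shift along the tool's x, y, z in cm, then the turn, a rotation vector about the tool's x, y, z in rad. In form: [[gripper, dx, dy, dz, rx, ry, rz], ...]. A call has exactly 5 rows; each row shifts and turns the pose as measured when the row begins, along the tool's axes as they then stand; what a row does not reach is not made up. A row lasts 1/12 s, in which the tool goes at most 41.7 mm and 7.16 degrees, less where a joint would pass 70% of its speed; a pose out of reach is approached as far as the arm can. A call is refused whole if a number of a shift passes 4.17 or a number of a turn 0.125, either way. A call with a gripper value outside its range is refused whole. The fingers move at their own pace and stop on an object; the grip force is fixed at half the most. Time passes only in rows, so rows that do not move let the fingers close, or fill a call up. It gives the time, the measured TCP pose, the force and the opening at its end, in the units of the state.
- sense(): the state, without advancing time (a new reading comes with each control period).
- read_camera(name): name is "scene" or "top" or "wrist"; returns a dict with "pixels" (400x640x3 uint8, red, green, blue), "range_z" (400x640 float32, m along the optical axis (not along the pixel's ray), 0 where there is no reading), "intrinsics" (3x3 intrinsics, pixels), "xyz" and "orientation" of the camera in the world; the wrist camera has in their place "hand_eye" (4x4, takes a point from camera to tool coordinates, whose origin is the TCP and whose axes are the tool frame's). Camera axes: x right, y down, z forward; pixel columns grow to the right and rows downward; lengths in m; the calibration is good to about 2 mm. A picture is of the moment at which its call begins: read the wrist's pose just before it.
- job_done(): hands the job in, once; it reports no verdict.
The state is a dict: "time": time; "joints": joint angles; "joint_velocities": joint speeds; "joint_torque": joint torques, N m; "tool_pos": TCP position; "tool_rot": TCP orientation; "contact_force": force on the tool from outside, world axes, zero at the start; "moment": the same for the moment, N m; "finger_gap": opening from 0.0 (shut) to 1.0 (fully open).
Only numpy, scipy, OpenCV 4.12 (cv2) and the standard library are available. Lean on these libraries where they do the work, as an engineer would, in place of code of your own. Each camera call takes 0.05 s, during which the arm holds its last target. There are 200 camera calls.

### The job

An aluminium blank has been laid in the tilted twin-screw filing press. Close the red beam on it by turning the two black wing knobs clockwise, a little at a time and by turns, so that the beam never gets far out of square, until both of its feet press the blank firmly; go by feel at the end and do not overtighten. Turn only the knobs: do not push the beam, shift the blank or disturb the other things on the bench, and let go when both ends are tight.

Things in the scene. Friction and masses are not known exactly. Their poses are not given: they have to be found in the camera images.
- press_foot (a point): Filing press, fixed to the bench: blue foot plate 150 x 270 x 12 mm (x, y, z); this point is the centre of its underside on the bench. Its y axis runs from the right screw to the left screw, z up. 55 mm above this point is the middle of the tilted deck.
- deck_mid (a point): Middle of the upper face of the press's blue deck plate, 120 x 260 mm, tilted 30 degrees so that it faces up and towards the robot. z: the deck's normal; y: towards the left screw; x: uphill. Two steel screw columns, 190 mm apart (at y = +95 and -95 mm), stand 80 mm tall along the normal, each with a black wing knob on top; the red beam rides on them between deck and knobs.
- knob_l_grip (a point): Left wing knob (press's +y): black wing 42 mm long, 12 thick, 34 tall, white line on top, over a disc of radius 19 mm. Point: on the screw axis, 17 mm below the wing's top and above its lower edge, 28 mm above the disc, 114 mm above the deck. z: screw axis, 30 degrees from vertical, leaning towards the robot, out of the knob; x: along the wing; y: across its thickness. Turns with the knob.
- knob_r_grip (a point): Right wing knob (at -y of the press); the same as the left one. Which way each wing points at knob angle 0 differs from start to start.
- knob_l (a joint): Turn of the left knob in rad, growing clockwise seen from above it; 1 rad lowers the beam's left end by 4 mm. Starts at 0 (open), range to 5.5. Friction 0.2 N m either way (a turn just stopped may read with either sign); once the foot bears on the blank its moment against clockwise turning rises by 0.1 N m per 25 N (about 30 N per mm). Left alone it holds up to about 50 N at its end of the beam.
- knob_r (a joint): Turn of the right knob in rad; the same as the left one.
- beam: Red steel beam, 26 x 226 x 18 mm, carried by the screws 95 mm either side of its middle. Origin: the left screw axis at its underside; z: the deck normal when square. Its underside is 44.4 mm above the deck with both knobs at 0. It must not get more than 0.038 rad out of square (knobs 1.8 rad apart).
- beam_mid (a point): Middle of the beam's underside. 74 mm to either side of it two rubber-tipped feet reach down, both equally long, but somewhere between 14 and 18.4 mm, set anew for each job. With the beam square they meet the blank after 8 to 12.4 mm of lowering from knob angle 0 (both knobs somewhere between 2 and 3.1 rad): to be felt.
- blank: Loose aluminium blank, 50 x 164 x 10 mm, 0.2 kg; origin: centre of its underside. It lies tilted on the two brass rests, below the beam's feet, against two stop pins at its low edge. It is to stay as it lies.
- rest_l: Left brass rest strip, 44 x 18 x 8 mm, on the deck under the blank's left end and the left foot. Origin: centre of its underside on the deck. Fixed.
- rest_r: Right brass rest strip, the same, under the blank's right end.
- brush: Bystander: bench brush lying on the bench, about 200 mm long.
- scraper: Bystander: scraper with a wooden handle, 200 mm long, lying.
- file: Bystander: flat file with a wooden handle, 280 mm long, 22 mm wide, lying.
- spare: Bystander: spare aluminium blank, 50 x 164 x 10 mm, lying flat.
- tin: Bystander: open steel tin, 76 mm across, 60 mm tall.
- oil: Bystander: orange oil bottle, 52 mm across, 120 mm tall, standing.
- square: Bystander: try square, wooden stock 100 mm and steel blade 140 mm, lying.
Mind the look-alikes: they are no part of the job. Leave any orange look-alike of the blank alone.

How it is judged:
By the outcome, as a careful person would: the job done as asked, in the order asked, and still so for the second after the job is handed in, with the robot touching nothing.
It also fails if it takes over 72 s, if anything falls off the work surface, if the arm or the gripper's body presses on something with over 40 N, if the wrist force passes 120 N, or if a joint passes its speed limit or range.

## Working session

There is one attempt and no reset: what is moved stays moved. The work goes in short steps, Python scripts to look and compute and a shell command to move; the robot and the scene stay as the last step left them, time stands still between calls to the robot, and variables do not carry over. Pictures are saved under pics/ and viewed, about 8 in all and at most 12, crops included, and the job is handed in when it is done.

```bash
mkdir -p pics; ls
python3 - <<'E'
from plant import *
import cv2,numpy as np
s=sense();print(s)
for n in("scene","top"):
    c=read_camera(n);cv2.imwrite(f"pics/{n}0.png",c["pixels"][:,:,::-1]);np.savez(f"pics/{n}0.npz",**c);print(n,c["intrinsics"].tolist(),c["xyz"],c["orientation"])
E
```

```text
pics
{'time': 0.0, 'joints': array([72.8921718 , 36.05811448,  2.20252048, 86.99617246, -1.54569593,
       57.08378331, -1.14514138]), 'joint_velocities': array([ 0.09260593,  0.02805082, -0.01760201,  0.01409248, -0.15446159,
        0.01441764,  0.05683182]), 'joint_torque': array([ 1.47858507e-03, -5.63416314e+01,  1.22635368e+00, -1.93453950e+01,
        1.08479586e-02,  1.04887705e-02,  1.03488051e-05]), 'tool_pos': array([ 0.14982713, -0.63185385,  0.23039718]), 'tool_rot': array([-88.70381233,  89.89160938, 104.6354611 ]), 'contact_force': array([ 0.13972101,  0.41696647, -0.19682313]), 'moment': array([-0.01721625, -0.02347211,  0.00320648]), 'finger_gap': 1.0001415839325307}
scene [[408.84093959106553, 0.0, 320.99424934034414], [0.0, 408.84093959106553, 201.9423675657879], [0.0, 0.0, 1.0]] [ 0.94926221 -0.64833523  0.79127732] [-130.62980678   -0.47076904   35.32390739]
top [[435.10845654385787, 0.0, 324.9310900254077], [0.0, 435.10845654385787, 200.71067793849642], [0.0, 0.0, 1.0]] [0.35849415 0.00142398 1.39414434] [-1.73791494e+02 -1.11598687e-01 -9.12451709e+01]
```

View pics/scene0.png

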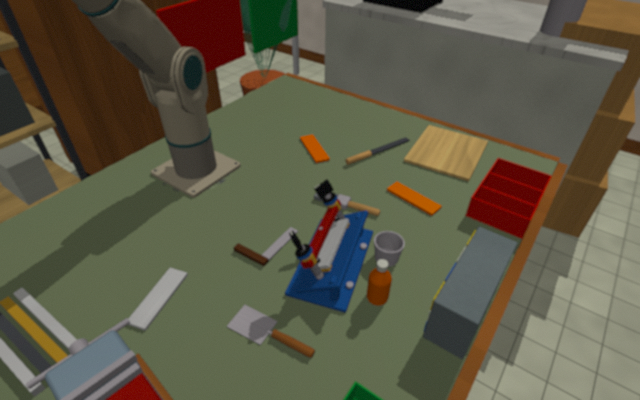

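View pics/top0.png

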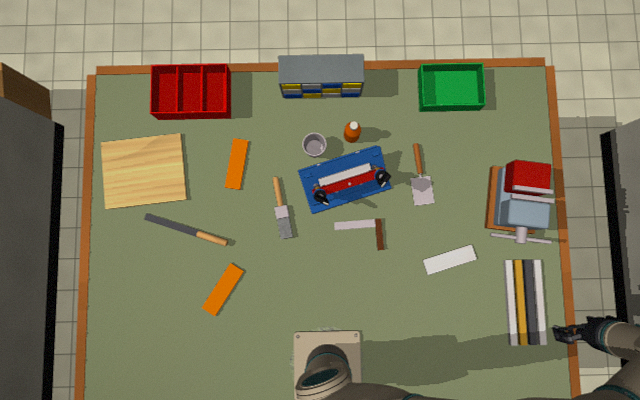

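The press is at top (346,180), with its knobs at (321,196) and (382,178). The only black wing knobs are those on the red beam. The look-alikes are the orange blanks at (237,163) and (223,289) and the spare at (450,260); none of them get touched.

```bash
cat > h.py <<'E'
import numpy as np,cv2
from scipy.spatial.transform import Rotation as Ro
def rot(e): return Ro.from_euler('xyz',e,degrees=True).as_matrix()
def cloud(c,R=None,t=None):
    K=c["intrinsics"];z=c["range_z"];v,u=np.mgrid[:400,:640]
    P=np.dstack([(u-K[0,2])/K[0,0]*z,(v-K[1,2])/K[1,1]*z,z])
    if R is None:R,t=rot(c["orientation"]),c["xyz"]
    return P@R.T+t
E
python3 - <<'E'
from h import *
for n,roi in(("top",(290,400,135,220)),("scene",(280,380,175,315))):
    c=np.load(f"pics/{n}0.npz");P=cloud(c);hsv=cv2.cvtColor(c["pixels"],cv2.COLOR_RGB2HSV)
    m=np.zeros((400,640),bool);m[roi[2]:roi[3],roi[0]:roi[1]]=1
    m&=c["range_z"]>0
    H,S,V=[hsv[...,i].astype(int) for i in range(3)]
    b=m&(H>100)&(H<125)&(S>150)&(V>60)
    Q=P[b];print(n,b.sum(),"blue z pct",np.percentile(Q[:,2],[1,10,50,90,99]).round(3))
    cnt=b.astype(np.uint8)
    r=cv2.minAreaRect(Q[:,:2].astype(np.float32)*1000);print("rect",r)
    red=m&((H<8)|(H>172))&(S>170)&(V>80)&(P[...,2]>.07);Q=P[red];print("red",len(Q),Q.mean(0).round(4),cv2.minAreaRect(Q[:,:2].astype(np.float32)*1000))
    k=m&(V<60)&(P[...,2]>.1)
    nn,l,st,ce=cv2.connectedComponentsWithStats(k.astype(np.uint8))
    for i in range(1,nn):
        if st[i,4]>15:
            q=P[l==i];print(st[i],q.mean(0).round(4),q.max(0).round(3),q.min(0).round(3))
    cv2.imwrite(f"pics/{n}crop.png",cv2.resize(c["pixels"][roi[2]:roi[3],roi[0]:roi[1],::-1],None,fx=4,fy=4,interpolation=cv2.INTER_CUBIC))
E
```

```text
top 2326 blue z pct [0.007 0.01  0.06  0.081 0.131]
rect ((578.5693359375, -67.80245971679688), (148.52752685546875, 266.37554931640625), 16.952621459960938)
red 445 [ 0.5525 -0.0757  0.1095] ((552.4946899414062, -74.95800018310547), (26.162734985351562, 222.3938751220703), 16.618696212768555)
[375 170  16  16 138] [ 0.5595 -0.1708  0.1514] [ 0.583 -0.154  0.176] [ 0.534 -0.192  0.122]
[314 190  15  14 127] [0.5064 0.0085 0.1515] [0.527 0.027 0.177] [ 0.486 -0.013  0.102]
scene 3372 blue z pct [0.009 0.012 0.034 0.083 0.129]
rect ((581.1793212890625, -70.88673400878906), (145.47824096679688, 266.49713134765625), 16.660470962524414)
red 488 [ 0.5596 -0.0829  0.1115] ((556.2907104492188, -80.86372375488281), (25.14352035522461, 218.03860473632812), 16.963172912597656)
[315 180  21  25 275] [0.5054 0.004  0.1486] [0.528 0.028 0.175] [ 0.487 -0.014  0.117]
[291 233  19  25 211] [ 0.5674 -0.1802  0.148 ] [ 0.583 -0.156  0.175] [ 0.544 -0.193  0.122]
```

View pics/topcrop.png

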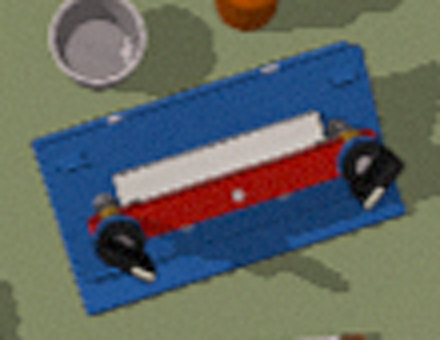

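```bash
cat >> h.py <<'E'
def press(foot=(.580,-.069),yaw=16.8):
    a=np.radians(yaw);xh=np.array([np.cos(a),np.sin(a),0]);y=np.array([-np.sin(a),np.cos(a),0]);z=np.array([0,0,1.])
    n=-.5*xh+np.sqrt(.75)*z;x=np.cross(y,n)
    return np.array([*foot,.055]),np.column_stack([x,y,n])
def wing(P,rgb,o,F,side,lo=.101,hi=.140):
    q=(P-o)@F-np.array([0,side*.095,0])
    m=(np.hypot(q[...,0],q[...,1])<.035)&(q[...,2]>lo)&(q[...,2]<hi)
    return q[m],rgb[m]
E
python3 - <<'E'
from h import *
o,F=press()
for n in("top","scene"):
    c=np.load(f"pics/{n}0.npz");P=cloud(c)
    for s in(1,-1):
        q,_=wing(P,c["pixels"],o,F,s)
        r=cv2.minAreaRect((q[:,:2]*1000).astype(np.float32))
        w,V=np.linalg.eigh(np.cov(q[:,:2].T));d=V[:,1]
        print(n,s,len(q),"mean mm",(q.mean(0)*1000).round(1),"zmax",q[:,2].max().round(4),"pca deg",np.degrees(np.arctan2(d[1],d[0])).round(1),np.sqrt(w)*1000,"rect",r)
for s in(1,-1):print("grip",(o+F@[0,s*.095,.114]).round(4))
E
```

```text
top 1 95 mean mm [  3.8   2.1 121.1] zmax 0.1319 pca deg 45.9 [ 3.68658834 12.93871351] rect ((1.7530279159545898, 2.5350990295410156), (42.57316207885742, 12.914344787597656), 44.52341079711914)
top -1 107 mean mm [  3.1   3.6 120.1] zmax 0.1321 pca deg 126.5 [ 3.54865911 12.06599936] rect ((0.9429807662963867, 2.2538089752197266), (14.174154281616211, 41.554691314697266), 38.085227966308594)
scene 1 207 mean mm [  2.6  -2.4 117.6] zmax 0.1324 pca deg -135.0 [ 2.51151674 12.34708458] rect ((2.025928020477295, -0.2338848114013672), (43.10456085205078, 13.971705436706543), 45.871612548828125)
scene -1 137 mean mm [  6.5  -5.8 120.6] zmax 0.1317 pca deg 122.5 [ 3.62480319 12.91641622] rect ((0.21144962310791016, 0.6928901672363281), (12.529439926147461, 43.98618698120117), 36.714698791503906)
grip [0.498  0.0055 0.1537]
grip [ 0.5529 -0.1764  0.1537]
```

```bash
cat >> h.py <<'E'
FOOT=(.5812,-.0672)
def target(side,wingdeg,up=0,depth=.019):
    o,F=press(FOOT);x=-F[:,2];out=[]
    for k in(90,-90):
        f=np.radians(wingdeg+k);y=F@[np.cos(f),np.sin(f),0]
        R=np.column_stack([x,y,np.cross(x,y)]);out.append((o+F@[0,side*.095,.114]+x*(depth-up),R))
    return out
def delta(s,p,R):
    R0=rot(s["tool_rot"]);return (R0.T@(p-s["tool_pos"])*100).round(2),Ro.from_matrix(R0.T@R).as_rotvec().round(3)
E
python3 - <<'E'
from h import *
from plant import *
s=sense();print(rot(s["tool_rot"]).round(2))
for n,a in((1,45),(-1,127)):
    for p,R in target(n,a,.15):print(n,p.round(3),delta(s,p,R),np.linalg.norm(delta(s,p,R)[1]))
E
```

```text
[[-0.    0.23 -0.97]
 [ 0.   -0.97 -0.23]
 [-1.   -0.    0.  ]]
1 [ 0.436 -0.012  0.267] (array([ -3.57, -53.74, -42.2 ]), array([ 2.232,  0.235, -0.612])) 2.3262830868146724
1 [ 0.436 -0.012  0.267] (array([ -3.57, -53.74, -42.2 ]), array([-0.826,  0.503,  0.193])) 0.9861713846994344
-1 [ 0.491 -0.194  0.267] (array([ -3.61, -34.78, -43.35]), array([ 0.844,  0.476, -0.254])) 1.00171253361431
-1 [ 0.491 -0.194  0.267] (array([ -3.61, -34.78, -43.35]), array([-2.214,  0.307,  0.577])) 2.3084570604626804
```

```bash
python3 -m creep '[[1,-4,0,0,0,0,0],[1,-4,0,0,0,0,0],[1,0,-2.5,-3.1,0,0,0],[1,0,-2.5,-3.1,0,0,0],[1,0,-2.5,-3.1,0,0,0]]'
python3 -m creep '[[1,0,-2.5,-3.1,0,0,0],[1,0,-2.5,-3.1,0,0,0],[1,0,-2.5,-3.1,0,0,0],[1,0,-2.5,-3.1,0,0,0],[1,0,-2.5,-3.1,0,0,0]]'
python3 -m creep '[[1,0,-2.5,-3.1,0,0,0],[1,0,-2.5,-3.1,0,0,0],[1,0,-2.5,-3.1,0,0,0],[1,0,-2.5,-3.1,0,0,0],[1,0,0,0,0,0,0]]'
python3 - <<'E'
from h import *
from plant import *
s=sense();print(s["joints"].round(1))
for p,R in target(-1,127,.12):print(delta(s,p,R))
E
```

```text
time: 0.52
tool_pos: [0.2156, -0.5417, 0.3098]
tool_rot: [-32.5, 89.5, 159.9]
contact_force: [0.6, 0.0, 0.0]
finger_gap: 1.001
time: 0.93
tool_pos: [0.3432, -0.3785, 0.3087]
tool_rot: [-33.6, 89.5, 158.5]
contact_force: [1.0, -0.2, -0.4]
finger_gap: 0.998
time: 1.35
tool_pos: [0.4515, -0.2384, 0.3076]
tool_rot: [-67.8, 89.4, 125.0]
contact_force: [1.0, 0.3, 0.1]
finger_gap: 1.001
[ 27.9  20.   -4.1 102.3   1.3  58.3 -53.8]
(array([ 6.65, -3.53, -6.41]), array([ 0.833,  0.482, -0.25 ]))
(array([ 6.65, -3.53, -6.41]), array([-2.224,  0.303,  0.585]))
```

```bash
for i in 1 2 3; do python3 -m creep '[[1,0,0,0,-0.12,0.016,0.031],[1,0,0,0,-0.12,0.016,0.031],[1,0,0,0,-0.12,0.016,0.031],[1,0,0,0,-0.12,0.016,0.031],[1,0,0,0,-0.12,0.016,0.031]]'|tail -3; done
python3 - <<'E'
from h import *
from plant import *
s=sense();print(s["time"],s["joints"].round(1))
for p,R in target(-1,127,.12):print(delta(s,p,R))
E
```

```text
tool_rot: [101.6, 81.2, -31.3]
contact_force: [-0.4, -0.7, 0.7]
finger_gap: 1.0
tool_rot: [84.0, 72.3, -14.0]
contact_force: [0.1, 0.5, -0.3]
finger_gap: 0.999
tool_rot: [66.2, 65.1, 3.9]
contact_force: [0.3, 0.8, 0.0]
finger_gap: 1.0
2.6 [ 67.1  14.2 -40.2 121.5  -9.4  26.8  64.8]
(array([ 8.09,  3.94, -2.35]), array([ 2.705,  0.18 , -0.061]))
(array([ 8.09,  3.94, -2.35]), array([-0.43 ,  0.045,  0.13 ]))
```

```bash
python3 -m creep '[[1,0,0,0,-0.11,0.011,0.032],[1,0,0,0,-0.11,0.011,0.032],[1,0,0,0,-0.11,0.011,0.032],[1,0,0,0,-0.11,0.011,0.032],[1,0,0,0,0,0,0]]'|tail -3
python3 - <<'E'
from h import *
from plant import *
s=sense();print(s["time"],s["joints"].round(1))
p,R=target(-1,127,.12)[1];print(delta(s,p,R))
c=read_camera("wrist");np.savez("pics/w1.npz",**c,pos=s["tool_pos"],rt=s["tool_rot"]);cv2.imwrite("pics/w1.png",c["pixels"][:,:,::-1])
T=c["hand_eye"];R0=rot(s["tool_rot"]);P=cloud(c,R0@T[:3,:3],R0@T[:3,3]+s["tool_pos"])
o,F=press(FOOT)
for sd in(1,-1):
    q,_=wing(P,c["pixels"],o,F,sd)
    if len(q)>30:print(sd,len(q),cv2.minAreaRect((q[:,:2]*1000).astype(np.float32)),q[:,2].max())
E
```

```text
tool_rot: [51.5, 60.0, 17.2]
contact_force: [0.3, -0.8, 0.0]
finger_gap: 1.002
3.0167 [ 85.   20.8 -57.  121.2 -11.4  27.5  97.8]
(array([ 8.77,  3.78, -0.04]), array([ 0.032, -0.002, -0.003]))
1 1022 ((-2.6826372146606445, -2.0243988037109375), (42.01356506347656, 12.293270111083984), 44.69826889038086) 0.1311063643239841
-1 573 ((-2.3269944190979004, -0.9339027404785156), (12.175395965576172, 41.609092712402344), 37.15303421020508) 0.13117561334932074
```

View pics/w1.png

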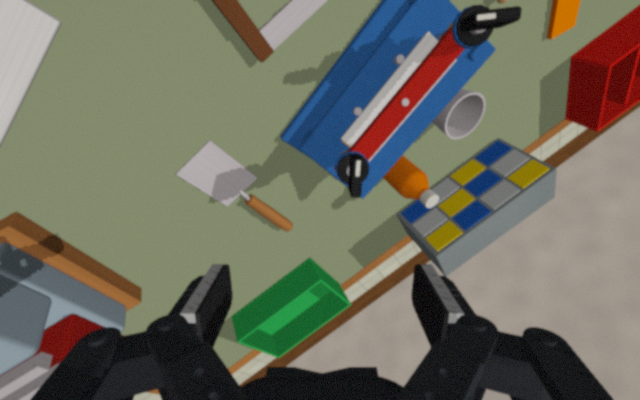

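The right knob is at (354,172) in the wrist view, and the left is at (480,20). The wing angles agree across all the cameras: left 45°, right 127°.

```bash
sed -i 's/^FOOT=.*/FOOT=(.5797,-.0685)/' h.py
python3 -m creep '[[1,2,1.8,0,0.03,0,0],[1,2,1.8,0,0,0,0],[1,2.4,0,0,0,0,0],[1,2.4,0,0,0,0,0],[1,0,0,0,0,0,0]]'|tail -3
cat > st.py <<'E'
import sys
from h import *
from plant import *
sd,a=int(sys.argv[1]),float(sys.argv[2]);up=float(sys.argv[3]) if len(sys.argv)>3 else 0
s=sense();R0=rot(s["tool_rot"]);o,F=press(FOOT)
ts=target(sd,a,up);p,R=min(ts,key=lambda t:np.linalg.norm(delta(s,*t)[1]))
y=F.T@R0[:,1];w=(np.degrees(np.arctan2(y[1],y[0]))-90)%180
print("t",round(s["time"],2),"j",s["joints"].round(0),"d",*delta(s,p,R),"wingdeg",round(w,1),"F",(R0.T@s["contact_force"]).round(1),"M",(R0.T@s["moment"]).round(3),"gap",round(s["finger_gap"],3))
E
python3 st.py -1 127.2
```

```text
tool_rot: [53.6, 60.1, 15.7]
contact_force: [-0.6, 0.5, 0.2]
finger_gap: 0.998
t 3.48 j [ 64.  26. -44. 124.  -7.  14.  85.] d [11.74  0.27 -0.5 ] [-0.03   0.006  0.007] wingdeg 125.5 F [-0.4  0.1 -0.7] M [ 0.001  0.305 -0.448] gap 0.998
```

```bash
python3 -m creep '[[1,1.5,0.2,-0.2,0,0,0],[1,1.5,0,-0.2,0,0,0],[1,1,0,0,0,0,0],[1,0,0,0,0,0,0],[1,0,0,0,0,0,0]]'|tail -3
python3 st.py -1 127.2
```

```text
tool_rot: [54.7, 60.2, 16.7]
contact_force: [0.3, 0.4, -0.1]
finger_gap: 1.005
t 3.9 j [ 51.  25. -28. 125. -39.  14. 115.] d [ 9.46 -0.19  0.04] [-0.036 -0.001  0.004] wingdeg 125.1 F [ 0.3  0.4 -0.1] M [ 0.015  0.336 -0.468] gap 1.005
```

```bash
python3 -m creep '[[1,2,0,0,-0.03,0,0],[1,2,0,0,0,0,0],[1,2,0,0,0,0,0],[1,0,0,0,0,0,0],[1,0,0,0,0,0,0]]'|tail -3
python3 st.py -1 127.2
```

```text
tool_rot: [54.3, 60.2, 17.5]
contact_force: [-0.1, 0.8, 0.6]
finger_gap: 1.0
t 4.32 j [ 40.  29. -17. 124. -63.  13. 140.] d [ 5.19 -0.48 -0.4 ] [-0.017 -0.007 -0.   ] wingdeg 126.2 F [-0.4  0.8 -0.4] M [ 0.011  0.323 -0.439] gap 1.0
```

```bash
python3 -m creep '[[1,-4,0,0,0,0,0],[1,-4,0,0,0,0,0],[1,-4,0,0,0,0,0],[1,-3,0,0,0,0,0],[1,-2,0,0,0,0,0]]'|tail -3
python3 - <<'E'
from h import *
from plant import *
s=sense();R=rot(s["tool_rot"]);x=R[:,0];ax=np.cross(x,[0,0,-1]);ang=np.arcsin(np.linalg.norm(ax));print(s["tool_pos"],s["joints"].round(0),R.T@ax/np.linalg.norm(ax)*ang)
E
```

```text
tool_rot: [57.3, 61.1, 19.7]
contact_force: [1.0, -0.6, -0.3]
finger_gap: 0.998
[ 0.45391045 -0.20360073  0.33123874] [ 36.  11.   2. 120. -40.  40. 119.] [ 0.          0.27243103 -0.42415636]
```

```bash
python3 -m creep '[[1,0,0,0,0,0.055,-0.085],[1,0,0,0,0,0.055,-0.085],[1,0,0,0,0,0.055,-0.085],[1,0,0,0,0,0.055,-0.085],[1,0,0,0,0,0.055,-0.085]]'|tail -3
for i in 1 2 3 4 5; do python3 -m creep '[[1,0,0,0,0.125,0,0],[1,0,0,0,0.125,0,0],[1,0,0,0,0.125,0,0],[1,0,0,0,0.125,0,0],[1,0,0,0,0.125,0,0]]'|grep pos
python3 -c "
from plant import *
print(sense()['joints'].round(0))";done;python3 st.py -1 127.2
```

```text
tool_rot: [-22.0, 89.0, -61.9]
contact_force: [0.3, 0.1, 0.1]
finger_gap: 0.998
tool_pos: [0.4415, -0.2189, 0.3469]
[ 10.  16.  16. 103.  -3.  61.  41.]
tool_pos: [0.4351, -0.2241, 0.3507]
[  5.  16.  24. 103.  -5.  61.   8.]
tool_pos: [0.4281, -0.2292, 0.3542]
[ -1.  16.  32. 104.  -7.  61. -24.]
tool_pos: [0.4209, -0.2341, 0.3572]
[ -6.  16.  40. 104.  -9.  62. -57.]
tool_pos: [0.4134, -0.2386, 0.3595]
[-12.  18.  49. 104. -12.  63. -88.]
t 7.23 j [-12.  18.  49. 104. -12.  63. -88.] d [ 21.88 -15.26  -6.69] [-0.041  0.276 -0.463] wingdeg 128.7 F [-0.6  0.6 -0.6] M [ 0.017 -0.029 -0.072] gap 1.002
```

```bash
python3 -m creep '[[1,0,-2,-1,0,0.055,-0.092],[1,0,-2,-1,0,0.055,-0.092],[1,0,-2,-1,0,0.055,-0.092],[1,0,-2,-1,0,0.055,-0.092],[1,0,-2,-1,0,0.055,-0.092]]'|tail -3;python3 st.py -1 127.2
python3 -m creep '[[1,2,-1,0,0,0,0],[1,2,-1,0,0,0,0],[1,2,-1,0,0,0,0],[1,2,-1,0,0,0,0],[1,0,0,0,0,0,0]]'|tail -3;python3 st.py -1 127.2
```

```text
tool_rot: [-125.8, 59.4, 14.4]
contact_force: [0.5, 0.8, 0.1]
finger_gap: 0.999
t 7.65 j [ -1.  11.  39. 114. -44.  46. -65.] d [24.04  5.81  5.25] [-0.06  -0.023 -0.004] wingdeg 123.8 F [ 0.3 -0.9  0.2] M [ 0.032 -0.359  0.361] gap 0.999
tool_rot: [-124.5, 58.9, 14.2]
contact_force: [-0.8, 0.7, -0.1]
finger_gap: 1.0
t 8.07 j [ -3.  17.  34. 115. -53.  39. -63.] d [16.54  9.69  5.14] [-0.086 -0.03   0.003] wingdeg 122.3 F [-0.2  0.   1. ] M [ 0.032 -0.367  0.422] gap 1.0
```

```bash
cat > kin.py <<'E'
from h import *
import itertools
from scipy.optimize import least_squares
D=[([72.892,36.058,2.2025,86.996,-1.5457,57.084,-1.145],[.14983,-.63185,.2304],[-88.704,89.892,104.635]),
([27.9,20,-4.1,102.3,1.3,58.3,-53.8],[.4515,-.2384,.3076],[-67.8,89.4,125.0]),
([67.1,14.2,-40.2,121.5,-9.4,26.8,64.8],None,[66.2,65.1,3.9]),
([36,11,2,120,-40,40,119],[.4539,-.2036,.3312],[57.3,61.1,19.7])]
RT=np.array([[0,0,1],[0,1,0],[-1,0,0.]]).T
AX="zyzyzyz"
def fk(j,sg,p):
    # p: h,ea,a,eb,b,ew,c,base yaw
    R=Ro.from_euler('z',p[7]).as_matrix();t=np.array([0,0,p[0]])
    off={1:[p[1],0,p[2]],3:[p[3],0,p[4]],5:[p[5],0,p[6]]}
    for i in range(7):
        R=R@Ro.from_euler(AX[i],sg[i]*j[i],degrees=True).as_matrix()
        if i in(2,4,6):t=t+R@np.array(off[i-1]) if i<6 else t+R@np.array([0,0,p[6]])
        if i==5:t=t+R@np.array([p[5],0,0])
    return t,R
if __name__=="__main__":
    from plant import *
    s=sense();D.append((list(s["joints"]),s["tool_pos"],s["tool_rot"]))
    print(D[-1])
    best=[]
    for sg in itertools.product((1,-1),repeat=7):
        Rs=[fk(j,sg,np.zeros(8))[1] for j,_,_ in D];T=[rot(r) for *_,r in D]
        C=[]
        # R_i*X = T_i up to base yaw 0/180 -> X consistent
        X=[R.T@t for R,t in zip(Rs,T)]
        M=sum(X);U,S,V=np.linalg.svd(M);best.append((S.sum()/len(D),sg,(U@V).round(2)))
    best.sort(key=lambda b:-b[0])
    for b in best[:3]:print(b[0],b[1],b[2].tolist())
    sg=best[0][1]
    f=lambda p:np.concatenate([fk(j,sg,p)[0]-x for j,x,_ in D if x is not None])
    r=least_squares(f,[.3,0,.3,0,.3,0,.2,0]);print(r.x.round(4),r.cost,np.abs(r.fun).max())
E
python3 kin.py
```

```text
([np.float64(-2.5387623946453086), np.float64(17.12719897890759), np.float64(34.4040400983732), np.float64(114.97750623300871), np.float64(-53.28009922690348), np.float64(38.81272103788699), np.float64(-63.128553016307784)], array([ 0.56605326, -0.15909564,  0.3351934 ]), array([-124.50805278,   58.85306202,   14.23347021]))
2.9999823356464423 (-1, 1, -1, 1, -1, 1, -1) [[-0.0, -1.0, -0.0], [-0.0, 0.0, -1.0], [1.0, -0.0, -0.0]]
2.5399515932426344 (-1, -1, -1, 1, -1, 1, -1) [[0.24, -0.97, 0.08], [-0.03, -0.09, -1.0], [0.97, 0.24, -0.05]]
2.536947781827755 (-1, -1, -1, -1, 1, -1, -1) [[-0.15, -0.89, 0.42], [-0.15, -0.4, -0.91], [0.98, -0.2, -0.07]]
[ 0.3201 -0.0028  0.5714  0.0065  0.3724 -0.0087  0.3455 -0.0479] 1.866580441607706e-05 0.0031642197847699116
```

```bash
cat > ik.py <<'E'
from h import *
import kin
from scipy.optimize import least_squares
SG=(-1,1,-1,1,-1,1,-1);X=np.array([[0,-1,0],[0,0,-1],[1,0,0.]])
LO=np.array([-175.42,-21.48,-71.46,10.55,-63.04,13.31,-168.57]);HI=np.array([175.42,121.26,75.88,141.38,243.04,113.54,168.57])
def fk(j,p):
    R=np.eye(3);t=np.array([0,0,p[0]])
    for i in range(7):
        R=R@Ro.from_euler("zyzyzyz"[i],SG[i]*j[i],degrees=True).as_matrix()
        if i==2:t=t+R@np.array([p[1],p[7],p[2]])
        if i==4:t=t+R@np.array([p[3],p[8],p[4]])
        if i==5:t=t+R@np.array([p[5],0,0])
        if i==6:t=t+R@np.array([0,0,p[6]])
    return t,R@X
D=kin.D+[([-2.5388,17.1272,34.404,114.9775,-53.2801,38.8127,-63.1286],np.array([.56605,-.1591,.33519]),[-124.508,58.853,14.2335])]
reg=np.array([.32,0,.4,0,.4,0,.3,0,0])
f=lambda p:np.concatenate([fk(j,p)[0]-x for j,x,_ in D if x is not None]+[(p-reg)*.003])
P=least_squares(f,reg).x
if __name__=="__main__":
    print(P.round(3),np.abs(f(P)[:-9]).max())
    rng=np.random.default_rng(0);J=HI-LO
    for sd,ws in((-1,(127,157,97,67)),(1,(45,75,15,-15))):
      for k in(0,1):
        for w in ws:
            p,R=target(sd,w)[k];sol=[]
            for _ in range(40):
                g=lambda u:np.r_[(fk(u,P)[0]-p)*20,Ro.from_matrix(fk(u,P)[1].T@R).as_rotvec()*5]
                r=least_squares(g,rng.uniform(LO,HI),bounds=(LO+1,HI-1),max_nfev=60)
                if r.cost<1e-5:sol.append(r.x)
            if sol:
                sol=np.array(sol);m=np.minimum(sol-LO,HI-sol)[:,[1,2,3,4,5,6]].min(1);o=np.argsort(-m)[:2]
                print(sd,k,w,len(sol),[(int(m[i]),sol[i].round(0).astype(int).tolist()) for i in o])
            else:print(sd,k,w,"none")
E
timeout 500 python3 ik.py
```

```text
[ 0.336  0.     0.567 -0.011  0.362 -0.007  0.377 -0.022 -0.006] 0.00268019689990584Traceback (most recent call last):
  File "ik.py", line 28, in <module>
    r=least_squares(g,rng.uniform(LO,HI),bounds=(LO+1,HI-1),max_nfev=60)
    return func(*args, **kwargs)
    raise ValueError("Initial guess is outside of provided bounds")
ValueError: Initial guess is outside of provided bounds
```

```bash
sed -i 's/rng.uniform(LO,HI)/rng.uniform(LO+2,HI-2)/' ik.py; timeout 500 python3 ik.py
```

```text
[ 0.336  0.     0.567 -0.011  0.362 -0.007  0.377 -0.022 -0.006] 0.00268019689990584
-1 0 127 6 [(1, [63, 45, -54, 126, 96, 14, 167]), (1, [63, 45, -54, 126, 96, 14, 167])]
-1 0 157 5 [(3, [64, 46, -56, 126, 95, 17, -162]), (2, [63, 45, -55, 126, 95, 16, -162])]
-1 0 97 12 [(7, [66, 48, -61, 126, 94, 21, 140]), (2, [69, 53, -69, 126, 93, 29, 141])]
-1 0 67 10 [(4, [64, 46, -57, 126, 95, 17, 109]), (3, [64, 46, -56, 126, 95, 17, 108])]
-1 1 127 14 [(8, [66, 48, -61, 126, 94, 21, -10]), (4, [65, 46, -57, 126, 95, 17, -11])]
-1 1 157 13 [(9, [67, 49, -62, 126, 94, 22, 20]), (4, [65, 47, -58, 126, 95, 18, 19])]
-1 1 97 12 [(5, [65, 47, -58, 126, 94, 19, -41]), (2, [63, 45, -55, 126, 95, 15, -42])]
-1 1 67 8 [(5, [68, 51, -66, 126, 93, 26, -70]), (2, [64, 45, -55, 126, 95, 16, -72])]
1 0 45 15 [(1, [13, 30, -12, 140, 193, 19, -37]), (1, [16, 31, -17, 140, 185, 18, -29])]
1 0 75 12 [(1, [9, 30, -7, 140, 200, 19, -15]), (1, [23, 32, -26, 140, 170, 18, 16])]
1 0 15 16 [(1, [12, 30, -12, 140, 193, 19, -68]), (1, [20, 31, -22, 140, 176, 18, -51])]
1 0 -15 14 [(1, [14, 30, -14, 140, 190, 18, -95]), (1, [5, 30, -2, 140, 206, 21, -111])]
1 1 45 6 [(1, [11, 30, -10, 140, 196, 19, 139]), (1, [13, 30, -12, 140, 192, 19, 143])]
1 1 75 17 [(1, [10, 30, -8, 140, 198, 19, 167]), (1, [8, 30, -6, 140, 202, 20, 163])]
1 1 15 6 [(1, [0, 31, 5, 140, 214, 23, 90]), (1, [-1, 31, 7, 140, 216, 23, 88])]
1 1 -15 11 [(1, [4, 30, 0, 140, 209, 21, 66]), (1, [19, 31, -21, 140, 178, 18, 98])]
```

Run:
```python
import ik;from ik import *
t=target(-1,127.2)
def inv(d,rv,k):
    p,R=t[k];Rr=R@Ro.from_rotvec(rv).as_matrix().T
    return p-Rr@np.array(d)/100
D2=D+[(j,np.array(x),None) for j,x in(
([10,16,16,103,-3,61,41],[.4415,-.2189,.3469]),([5,16,24,103,-5,61,8],[.4351,-.2241,.3507]),([-1,16,32,104,-7,61,-24],[.4281,-.2292,.3542]),([-6,16,40,104,-9,62,-57],[.4209,-.2341,.3572]),([-12,18,49,104,-12,63,-88],[.4134,-.2386,.3595]),
([40,29,-17,124,-63,13,140],inv([5.19,-.48,-.4],[-.017,-.007,0],1)),([51,25,-28,125,-39,14,115],inv([9.46,-.19,.04],[-.036,-.001,.004],1)),([64,26,-44,124,-7,14,85],inv([11.74,.27,-.5],[-.03,.006,.007],1)),
([-1,11,39,114,-44,46,-65],inv([24.04,5.81,5.25],[-.06,-.023,-.004],0)))]
wt=[3 if i in(0,4) else 1 for i in range(len(D2))]
for reg,lam in((ik.reg,.01),(np.array([.28,0,.42,0,.31,0,.33,0,0]),.01),(ik.reg,.001)):
    f=lambda p:np.concatenate([w*(fk(j,p)[0]-x) for w,(j,x,_) in zip(wt,D2) if x is not None]+[(p-reg)*lam])
    r=least_squares(f,reg);print(r.x.round(3),np.sqrt(np.mean(r.fun[:-9]**2)),[np.linalg.norm(fk(j,r.x)[0]-x).round(3) for j,x,_ in D2 if x is not None])
```

```text
[ 0.351 -0.     0.551  0.005  0.387 -0.005  0.352 -0.026  0.001] 0.0034435790716034276 [np.float64(0.002), np.float64(0.005), np.float64(0.007), np.float64(0.003), np.float64(0.004), np.float64(0.008), np.float64(0.005), np.float64(0.008), np.float64(0.003), np.float64(0.004), np.float64(0.002), np.float64(0.007), np.float64(0.006)]
[ 0.351 -0.     0.551  0.005  0.387 -0.005  0.352 -0.026  0.001] 0.0034435795781617242 [np.float64(0.002), np.float64(0.005), np.float64(0.007), np.float64(0.003), np.float64(0.004), np.float64(0.008), np.float64(0.005), np.float64(0.008), np.float64(0.003), np.float64(0.004), np.float64(0.002), np.float64(0.007), np.float64(0.006)]
[ 0.351 -0.     0.551  0.005  0.387 -0.005  0.352 -0.026  0.001] 0.003443578240914026 [np.float64(0.002), np.float64(0.005), np.float64(0.007), np.float64(0.003), np.float64(0.004), np.float64(0.008), np.float64(0.005), np.float64(0.008), np.float64(0.003), np.float64(0.004), np.float64(0.002), np.float64(0.007), np.float64(0.006)]
```

```bash
sed -i 's/^P=.*/P=np.array([.351,0,.551,.005,.387,-.005,.352,-.026,.001])/; s/range(40)/range(50)/; s/(127,157,97,67)/(127,157,87)/; s/(45,75,15,-15)/(45,75,5)/; s/\[:2\]$/[:3]/' ik.py; timeout 550 python3 ik.py
```

```text
[ 0.351  0.     0.551  0.005  0.387 -0.005  0.352 -0.026  0.001] 0.006149136010848155
-1 0 127 none
-1 0 157 10 [(4, [64, 46, -57, 124, 88, 17, -155]), (3, [63, 45, -56, 124, 88, 16, -155]), (2, [69, 52, -69, 124, 89, 28, -154])]
-1 0 87 15 [(2, [63, 45, -56, 124, 88, 16, 135]), (2, [63, 45, -55, 124, 88, 15, 135]), (2, [63, 45, -55, 124, 88, 15, 135])]
-1 1 127 13 [(3, [63, 45, -56, 124, 88, 16, -5]), (2, [63, 45, -55, 124, 88, 16, -5]), (1, [63, 45, -55, 124, 88, 15, -5])]
-1 1 157 13 [(3, [69, 52, -68, 124, 89, 28, 26]), (2, [63, 45, -55, 124, 88, 16, 25]), (2, [70, 53, -69, 124, 89, 29, 26])]
-1 1 87 14 [(6, [65, 47, -60, 124, 88, 20, -45]), (5, [65, 46, -59, 124, 88, 19, -45]), (3, [69, 52, -68, 124, 89, 27, -44])]
1 0 45 none
1 0 75 none
1 0 5 none
1 1 45 none
1 1 75 none
1 1 5 none
```

```bash
cat > scan.py <<'E'
from ik import *
from multiprocessing import Pool
c_,s_=np.cos,np.sin
def fkf(j):
    q=np.radians(j)*SG;R=np.eye(3);t=np.array([0,0,P[0]])
    for i in range(7):
        c,s=c_(q[i]),s_(q[i]);R=R@(np.array([[c,-s,0],[s,c,0],[0,0,1]]) if i%2==0 else np.array([[c,0,s],[0,1,0],[-s,0,c]]))
        if i==2:t=t+R@np.array([P[1],P[7],P[2]])
        if i==4:t=t+R@np.array([P[3],P[8],P[4]])
        if i==5:t=t+R@np.array([P[5],0,0])
        if i==6:t=t+R@np.array([0,0,P[6]])
    return t,R@X
MID=(LO+HI)/2;HW=(HI-LO)/2
def solve(p,R,starts):
    best=None
    for u0 in starts:
        def g(u):
            t,Q=fkf(u);E=R.T@Q
            return np.r_[(t-p)*50,np.array([E[2,1]-E[1,2],E[0,2]-E[2,0],E[1,0]-E[0,1],np.trace(E)-3])*10,((u-MID)/HW)[1:]**6*.03]
        r=least_squares(g,u0,bounds=(LO+.5,HI-.5),max_nfev=80)
        t,Q=fkf(r.x);e=np.linalg.norm(t-p);a=np.linalg.norm(Ro.from_matrix(R.T@Q).as_rotvec())
        if e<.004 and a<.02:
            m=np.minimum(r.x-LO,HI-r.x).min()
            if best is None or m>best[0]:best=(m,r.x)
    return best
def job(a):
    sd,w,k,tau=a;rng=np.random.default_rng(1);p0,R0=target(sd,w,depth=0)[k]
    R=R0@Ro.from_euler('y',tau,degrees=True).as_matrix();p=p0+R[:,0]*.019
    b=solve(p,R,rng.uniform(LO+2,HI-2,(14,7)));return a,b
if __name__=="__main__":
    A=[(1,w,k,t) for w in(-45,-15,15,45,75) for k in(0,1) for t in(-20,-10,0,10,20)]+[(-1,w,k,t) for w in(67,97,127,157) for k in(0,1) for t in(-20,-10,0,10,20)]
    with Pool() as po:
        for a,b in po.imap(job,A):
            if b:print(a,int(b[0]),b[1].round(0).astype(int).tolist())
E
nproc; OMP_NUM_THREADS=1 timeout 560 python3 scan.py
```

```text
4
(1, -45, 0, 0) 0 [38, 38, -51, 141, 130, 26, -65]
(1, -45, 0, 10) 8 [47, 41, -60, 132, 86, 22, -17]
(1, -45, 0, 20) 10 [46, 42, -56, 124, 41, 23, 31]
(1, -45, 1, -20) 8 [44, 40, -52, 124, 35, 21, -143]
(1, -45, 1, -10) 5 [47, 41, -60, 132, 86, 22, 163]
(1, -45, 1, 0) 0 [38, 37, -51, 141, 131, 26, 114]
(1, -15, 0, 0) 0 [38, 38, -51, 141, 130, 26, -35]
(1, -15, 0, 10) 9 [41, 38, -56, 132, 84, 24, 11]
(1, -15, 0, 20) 15 [36, 37, -50, 123, 47, 29, 46]
(1, -15, 1, -20) 13 [34, 36, -46, 123, 43, 26, -129]
(1, -15, 1, -10) 0 [34, 34, -45, 132, 82, 16, -168]
(1, -15, 1, 0) 0 [33, 35, -44, 141, 140, 23, 135]
(1, 15, 0, 0) 0 [38, 38, -51, 141, 130, 26, -5]
(1, 15, 0, 10) 7 [35, 36, -52, 133, 91, 27, 29]
(1, 15, 0, 20) 15 [27, 35, -46, 126, 63, 32, 53]
(1, 15, 1, -20) 15 [24, 33, -42, 126, 60, 29, -124]
(1, 15, 1, -10) 7 [35, 36, -54, 133, 91, 28, -151]
(1, 15, 1, 0) 0 [12, 30, -13, 141, 189, 19, 114]
(1, 45, 0, 0) 0 [38, 38, -51, 141, 130, 26, 25]
(1, 45, 0, 10) 4 [28, 34, -48, 137, 104, 29, 42]
(1, 45, 0, 20) 9 [16, 33, -40, 132, 84, 34, 55]
(1, 45, 1, -20) 9 [16, 33, -39, 132, 84, 34, -125
[... 1959 characters left out ...]
0, 44, -53, 133, 138, 25, -57]
(-1, 127, 1, 0) 7 [66, 48, -61, 124, 88, 21, -5]
(-1, 127, 1, 10) 10 [63, 46, -55, 116, 40, 24, 43]
(-1, 127, 1, 20) 21 [57, 45, -45, 107, 12, 35, 71]
(-1, 157, 0, -20) 22 [50, 42, -43, 108, 25, 36, -98]
(-1, 157, 0, -10) 11 [59, 44, -53, 116, 47, 25, -117]
(-1, 157, 0, 0) 8 [66, 48, -62, 124, 88, 21, -155]
(-1, 157, 0, 10) 9 [42, 37, -19, 132, 214, 23, 77]
(-1, 157, 0, 20) 2 [56, 46, -38, 139, 189, 37, 110]
(-1, 157, 1, -20) 2 [59, 48, -43, 139, 183, 36, -63]
(-1, 157, 1, -10) 9 [42, 37, -20, 132, 214, 23, -103]
(-1, 157, 1, 0) 7 [66, 48, -61, 124, 88, 21, 25]
(-1, 157, 1, 10) 12 [59, 44, -53, 116, 48, 25, 62]
(-1, 157, 1, 20) 23 [52, 43, -46, 108, 29, 37, 80]
```

```bash
python3 - <<'E'
s=open('scan.py').read();a,b=s.split('    A=');b=b.split('\n',1)[1]
open('scan2.py','w').write(a+"    A=[(1,w,k,t) for w in(-120,-100,-80,-60,45) for k in(0,1) for t in(-30,-20,20,30)]+[(-1,w,k,t) for w in(-35,-15,7,27,47) for k in(0,1) for t in(-20,-10,10,20)]\n"+b)
E
OMP_NUM_THREADS=1 timeout 560 python3 scan2.py
```

```text
(1, -120, 0, -30) 10 [-9, 32, -18, 131, 82, 37, -119]
(1, -120, 0, -20) 5 [12, 33, -37, 135, 96, 36, -126]
(1, -120, 0, 20) 2 [62, 54, -66, 139, 144, 17, -130]
(1, -120, 0, 30) 1 [58, 51, -47, 136, 242, 18, 140]
(1, -120, 1, -30) 2 [59, 52, -48, 136, 241, 17, -39]
(1, -120, 1, -20) 2 [61, 54, -64, 139, 147, 17, 46]
(1, -120, 1, 20) 5 [9, 32, -33, 135, 97, 34, 53]
(1, -120, 1, 30) 10 [-14, 32, -10, 131, 81, 33, 62]
(1, -100, 0, -30) 2 [-14, 35, -15, 139, 104, 43, -128]
(1, -100, 0, -20) 0 [-40, 37, 33, 141, 178, 19, 166]
(1, -100, 0, 20) 1 [63, 55, -70, 134, 94, 16, -65]
(1, -100, 0, 30) 1 [55, 47, -45, 129, -61, 15, 96]
(1, -100, 1, -30) 1 [55, 47, -45, 129, -61, 15, -84]
(1, -100, 1, -20) 1 [63, 55, -70, 134, 94, 16, 115]
(1, -100, 1, 20) 0 [7, 34, -34, 141, 113, 42, 54]
(1, -100, 1, 30) 2 [-29, 35, 5, 139, 111, 32, 44]
(1, -80, 0, 20) 4 [59, 51, -67, 129, 63, 18, -18]
(1, -80, 0, 30) 10 [45, 42, -36, 123, -37, 24, 85]
(1, -80, 1, -30) 13 [41, 41, -30, 123, -44, 26, -87]
(1, -80, 1, -20) 3 [60, 52, -68, 129, 65, 19, 160]
(1, -60, 0, 20) 7 [52, 45, -60, 126, 45, 21, 15]
(1, -60, 0, 3
[... 1793 characters left out ...]
0) 12 [56, 42, -54, 121, 74, 26, 82]
(-1, 27, 0, 20) 20 [46, 39, -47, 117, 64, 34, 87]
(-1, 27, 1, -20) 18 [44, 38, -43, 117, 62, 32, -92]
(-1, 27, 1, -10) 12 [56, 42, -54, 121, 74, 26, -98]
(-1, 27, 1, 10) 4 [75, 56, -67, 126, 101, 18, -109]
(-1, 27, 1, 20) 0 [81, 65, -71, 127, 108, 14, -107]
(-1, 47, 0, -20) 0 [81, 64, -71, 121, 60, 16, 139]
(-1, 47, 0, -10) 4 [75, 56, -67, 123, 80, 18, 112]
(-1, 47, 0, 10) 12 [55, 42, -54, 124, 87, 26, 88]
(-1, 47, 0, 20) 18 [43, 38, -44, 123, 82, 32, 85]
(-1, 47, 1, -20) 18 [43, 38, -44, 123, 82, 32, -95]
(-1, 47, 1, -10) 12 [55, 42, -54, 124, 87, 26, -92]
(-1, 47, 1, 10) 4 [75, 56, -67, 123, 80, 18, -68]
(-1, 47, 1, 20) 1 [81, 64, -70, 121, 60, 16, -41]
```

```bash
cat > st.py <<'E'
import sys
from h import *
from plant import *
# args: side wing k tau up depth(mm)
sd,w,k,tau,up,dep=[float(a) for a in sys.argv[1:7]]
s=sense();R0=rot(s["tool_rot"]);o,F=press(FOOT)
p,R=target(int(sd),w,depth=0)[int(k)];g=p.copy();R=R@Ro.from_euler('y',tau,degrees=True).as_matrix();p=p+R[:,0]*(dep/1000-up)
n=F[:,2]
gt=R0.T@np.array([0,0,-1.]);M=R0.T@s["moment"];b=np.cross([1,0,0],gt)
# current wing angle if tool y is across wing
y=F.T@R0[:,1];ww=np.degrees(np.arctan2(y[1],y[0]))-(90,-90)[int(k)];ww=(ww-w+180)%360-180+w
d=delta(s,p,R);a=R0.T@-n
r=R0.T@(s["tool_pos"]-g)
print("t",round(s["time"],2),"j",s["joints"].round(0).astype(int).tolist(),"d",d[0].tolist(),d[1].tolist(),"\n  wing",round(ww,1),"gap",round(s["finger_gap"],3),"F",(R0.T@s["contact_force"]).round(1),"M",M.round(3),"b",b.round(2),"Mn",round(float((M-B*b)@a),3) if (B:=-.8) else 0,"cw axis",a.round(3),"shift cm/.1rad",(np.cross(a,r)*10).round(3))
E
python3 st.py -1 127.2 0 -20 0.1 19
```

```text
t 8.07 j [-3, 17, 34, 115, -53, 39, -63] d [7.12, 9.41, 2.09] [-0.084, -0.379, 0.018] 
  wing 122.3 gap 1.0 F [-0.2  0.   1. ] M [ 0.032 -0.367  0.422] b [ 0.   -0.29  0.43] Mn 0.052 cw axis [1.    0.004 0.03 ] shift cm/.1rad [ 0.027  0.464 -0.962]
```

```bash
sed -i 's/B:=-.8/B:=1.05/' st.py
python3 -m creep '[[1,0,2.3,0.5,-0.02,-0.095,0],[1,0,2.3,0.5,-0.02,-0.095,0],[1,0,2.3,0.5,-0.02,-0.095,0],[1,0,2.3,0.5,-0.02,-0.095,0],[1,0,0,0,0,0,0]]'|tail -1
python3 st.py -1 127.2 0 -20 0.1 19
```

```text
finger_gap: 0.996
t 8.48 j [13, 29, 35, 102, -42, 70, -55] d [7.2, -0.15, -3.44] [-0.005, 0.028, 0.02] 
  wing 126.5 gap 0.996 F [-0.7  0.5 -0.6] M [0.059 0.103 0.514] b [-0.    0.04  0.42] Mn 0.028 cw axis [ 0.93   0.017 -0.368] shift cm/.1rad [0.006 0.222 0.025]
```

```bash
python3 -m creep '[[1,1.5,0,-1.7,0,0.015,0.01],[1,1.5,0,-1.6,0,0.013,0.01],[1,2,0,0,0,0,0],[1,2,0,0,0,0,0],[1,0,0,0,0,0,0]]'|tail -1
python3 st.py -1 127.2 0 -20 0 16
```

```text
finger_gap: 1.0
t 8.9 j [13, 35, 33, 103, -48, 62, -54] d [10.46, -1.13, 0.19] [-0.029, -0.008, -0.004] 
  wing 125.7 gap 1.0 F [ 0.2 -0.9  0.5] M [-0.046 -0.     0.357] b [-0.    0.02  0.39] Mn -0.024 cw axis [ 0.942 -0.014 -0.335] shift cm/.1rad [0.038 0.313 0.094]
```

```bash
python3 -m creep '[[1,2,-0.4,0.1,-0.02,0,0],[1,2,-0.4,0.1,-0.01,0,0],[1,2,-0.3,0,0,0,0],[1,1.5,0,0,0,0,0],[1,0,0,0,0,0,0]]'|tail -1
python3 st.py -1 127.2 0 -20 0 16
```

```text
finger_gap: 1.003
t 9.32 j [11, 39, 29, 107, -54, 54, -49] d [3.61, -0.19, 0.05] [-0.008, -0.016, -0.004] 
  wing 126.8 gap 1.003 F [ 0.4 -0.4 -0.5] M [ 0.003 -0.046  0.421] b [-0.    0.    0.39] Mn 0.001 cw axis [ 0.945 -0.007 -0.327] shift cm/.1rad [0.006 0.068 0.016]
```

```bash
python3 -m creep '[[1,1.5,-0.2,0,-0.01,-0.015,0],[1,1.2,0,0,0,0,0],[1,0.9,0,0,0,0,0],[1,0,0,0,0,0,0],[1,0,0,0,0,0,0]]'|tail -1
python3 st.py -1 127.2 0 -20 0 16
python3 - <<'E'
from plant import *
import cv2
cv2.imwrite("pics/w2.png",read_camera("wrist")["pixels"][:,:,::-1])
E
```

```text
finger_gap: 1.0
t 9.73 j [11, 41, 27, 107, -56, 52, -47] d [0.1, -0.09, 0.22] [0.0, -0.004, -0.005] 
  wing 127.3 gap 1.0 F [ 0.5 -0.1 -0.8] M [-0.018  0.036  0.464] b [-0.    0.01  0.39] Mn -0.034 cw axis [ 0.941 -0.004 -0.338] shift cm/.1rad [ 0.003 -0.03   0.008]
```

View pics/w2.png

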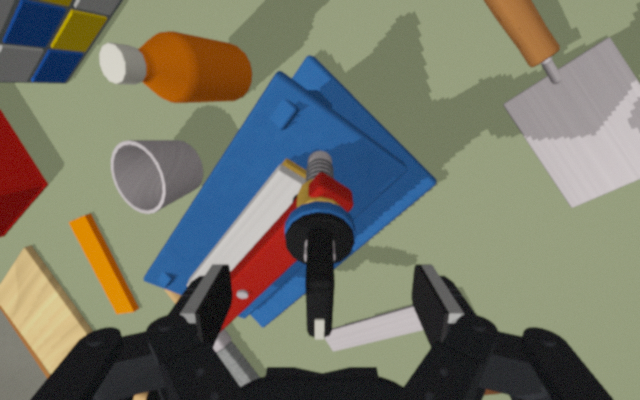

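The picture shows the right wing centred between the open fingers at (320,300), so I'll grip it and turn.

```bash
python3 -m creep '[[-1,0,0,0,0,0,0],[-1,0,0,0,0,0,0],[-1,0,0,0,0,0,0],[-1,0,0,0,0,0,0],[-1,0,0,0,0,0,0]]'|tail -1
python3 st.py -1 127.2 0 -20 0 16
python3 -m creep '[[-1,0,-0.05,0,0.094,0,-0.034],[-1,0,-0.05,0,0.094,0,-0.034],[-1,0,-0.05,0,0.094,0,-0.034],[-1,0,-0.05,0,0.094,0,-0.034],[-1,0,-0.05,0,0.094,0,-0.034]]'|tail -2
python3 st.py -1 127.2 0 -20 0 16
```

```text
finger_gap: 0.302
t 10.2 j [11, 41, 27, 107, -56, 52, -47] d [0.28, -0.14, 0.32] [0.0, -0.007, -0.005] 
  wing 127.3 gap 0.302 F [0.7 0.2 0.4] M [-0.021  0.011  0.42 ] b [-0.    0.01  0.39] Mn -0.022 cw axis [ 0.942 -0.005 -0.335] shift cm/.1rad [ 0.004 -0.015  0.013]
contact_force: [0.2, 0.1, -4.2]
finger_gap: 0.126
t 10.62 j [22, 41, 17, 110, -62, 51, -65] d [0.27, 0.29, 0.26] [-0.48, -0.008, 0.166] 
  wing 98.1 gap 0.126 F [ 3.6  1.8 -1. ] M [-0.224  0.331  0.817] b [-0.    0.22  0.49] Mn -0.312 cw axis [ 0.943 -0.006 -0.333] shift cm/.1rad [-0.001 -0.014 -0.002]
```

```bash
python3 -m creep '[[-1,0,-0.05,0,0.094,0,-0.034],[-1,0,-0.05,0,0.094,0,-0.034],[-1,0,-0.05,0,0.094,0,-0.034],[-1,0,0,0,0,0,0],[-1,0,0,0,0,0,0]]'|tail -2
python3 st.py -1 127.2 0 -20 0 16
```

```text
contact_force: [3.7, 1.7, -3.0]
finger_gap: 0.13
t 11.03 j [37, 41, -2, 113, -63, 42, -79] d [0.25, 0.38, 0.17] [-0.781, -0.008, 0.275] 
  wing 79.8 gap 0.13 F [ 4.6 -1.9 -0.7] M [-0.     0.372  0.227] b [-0.    0.37  0.49] Mn 0.095 cw axis [ 0.943 -0.004 -0.332] shift cm/.1rad [ 0.001 -0.013  0.003]
```

```bash
python3 -m creep '[[1,0,0,0,0,0,0],[1,0,0,0,0,0,0],[1,0,0,0,0,0,0],[1,0,0,0,0,0,0],[1,0,0,0,0,0,0]]'|tail -1
python3 -m creep '[[1,-1,0,0,0,0,0],[1,-2,0,0,0,0,0],[1,-3,0,0,0,0,0],[1,-4,0,0,0,0,0],[1,-4,0,0,0,0,0]]'|tail -1
python3 st.py 1 45 1 -30 0.1 16; python3 st.py 1 45 0 30 .1 16
cat > near.py <<'E'
from scan import *
import sys
from plant import *
j0=sense()["joints"];rng=np.random.default_rng(3)
sd,w,k=[int(a) for a in sys.argv[1:4]]
for tau in map(int,sys.argv[4:]):
  for lab,lo,hi in(("neg",-62,0),("mid",0,90),("hi",90,240)):
    p0,R0=target(sd,w,depth=0)[k];R=R0@Ro.from_euler('y',tau,degrees=True).as_matrix();p=p0+R[:,0]*.016
    st=np.clip(j0+rng.normal(0,25,(8,7)),LO+1,HI-1);st[:,4]=rng.uniform(lo+1,hi-1,8)
    import scan
    a,b=LO.copy(),HI.copy();scan.LO=LO.copy();scan.HI=HI.copy();scan.LO[4]=lo-1;scan.HI[4]=hi+1
    r=solve(p,R,st)
    if r:print(tau,lab,r[1].round(0).astype(int).tolist())
E
python3 near.py 1 45 0 20 30; python3 near.py 1 45 1 -20 -30
```

```text
finger_gap: 0.825
finger_gap: 0.999
t 11.87 j [41, 31, 5, 108, -49, 58, -89] d [13.47, 0.55, 22.93] [-2.292, -0.05, 1.066] 
  wing -99.8 gap 0.999 F [ 0.2 -0.7 -0.8] M [-0.005  0.455  0.408] b [-0.    0.38  0.48] Mn 0.027 cw axis [ 0.939 -0.015 -0.345] shift cm/.1rad [-0.073  2.273 -0.297]
t 11.87 j [41, 31, 5, 108, -49, 58, -89] d [13.47, 0.55, 22.93] [0.632, 0.843, 0.04] 
  wing 80.2 gap 0.999 F [ 0.2 -0.7 -0.8] M [-0.005  0.455  0.408] b [-0.    0.38  0.48] Mn 0.027 cw axis [ 0.939 -0.015 -0.345] shift cm/.1rad [-0.073  2.273 -0.297]
20 mid [16, 32, -40, 132, 83, 34, 56]
30 neg [-55, 49, 61, 126, -60, 25, -168]
30 mid [2, 33, -28, 126, 67, 39, 66]
-20 mid [16, 32, -39, 132, 83, 34, -124]
-30 neg [-51, 43, 52, 126, -45, 18, -3]
-30 mid [-1, 32, -23, 126, 65, 37, -112]
```

```bash
cat > sim.py <<'E'
from scan import *
def step(j,row,lam=.02):
    t,R=fkf(j);p=t+R@np.array(row[:3])/100;Q=R@Ro.from_rotvec(row[3:]).as_matrix()
    for _ in range(4):
        t,R=fkf(j);e=np.r_[p-t,R@Ro.from_matrix(R.T@Q).as_rotvec()*.3]
        J=np.zeros((6,7));h=1e-3
        for i in range(7):
            u=j.copy();u[i]+=np.degrees(h);t2,R2=fkf(u);J[:3,i]=(t2-t)/h;J[3:,i]=Ro.from_matrix(R2@R.T).as_rotvec()/h*.3
        free=np.ones(7,bool)
        for _ in range(3):
            d=np.zeros(7);A=J[:,free];d[free]=A.T@np.linalg.solve(A@A.T+lam**2*np.eye(6)*.05,e)
            n=j+np.degrees(d);bad=free&((n<LO)|(n>HI))
            if not bad.any():break
            free&=~bad
        j=np.clip(j+np.clip(np.degrees(d),-10,10),LO,HI)
    return j
def run(j,rows):
    for r in rows:j=step(j,r)
    return j
if __name__=="__main__":
    j=np.array([27.9,20,-4.1,102.3,1.3,58.3,-53.8])
    j=run(j,[[0,0,0,-.12,.016,.031]]*15);print(j.round(0),"obs 67 14 -40 121 -9 27 65")
    j=np.array([67.1,14.2,-40.2,121.5,-9.4,26.8,64.8]);j=run(j,[[0,0,0,-.11,.011,.032]]*4);print(j.round(0),"obs 85 21 -57 121 -11 27 98")
    j=run(np.array([85,20.8,-57,121.2,-11.4,27.5,97.8]),[[2,1.8,0,.03,0,0],[2,1.8,0,0,0,0]]+[[2.4,0,0,0,0,0]]*2);print(j.round(0),"obs 64 26 -44 124 -7 14 85")
    j=run(np.array([13.,35,33,103,-48,62,-54]),[[2,-.4,.1,-.02,0,0]]*2+[[2,-.3,0,0,0,0],[1.5,0,0,0,0,0]]);print(j.round(0),"obs 11 39 29 107 -54 54 -49")
    j=run(np.array([11.,41,27,107,-56,52,-47]),[[0,-.05,0,.094,0,-.034]]*5);print(j.round(0),"obs 22 41 17 110 -62 51 -65")
E
python3 sim.py
```

```text
[ 68.  14. -40. 122. -13.  27.  69.] obs 67 14 -40 121 -9 27 65
[ 84.  20. -56. 121. -12.  27.  97.] obs 85 21 -57 121 -11 27 98
[ 65.  27. -45. 123.  -6.  15.  86.] obs 64 26 -44 124 -7 14 85
[ 12.  39.  29. 107. -54.  54. -48.] obs 11 39 29 107 -54 54 -49
[ 22.  41.  18. 110. -63.  52. -64.] obs 22 41 17 110 -62 51 -65
```

```bash
cat > plan.py <<'E'
from sim import *
from plant import *
def goto(j,p,R,rvhint=None,n=None):
    # straight interpolation in rows with feedback; returns j, rows used, final err
    for i in range(80):
        t,Q=fkf(j);d=Q.T@(p-t)*100;rv=Ro.from_matrix(Q.T@R).as_rotvec()
        m=max(np.linalg.norm(d)/2.5,np.linalg.norm(rv)/.11)
        if m<.08:break
        m=max(m,1);j=step(j,np.r_[d/m,rv/m])
    t,Q=fkf(j);return j,i,np.linalg.norm(p-t)*1000,np.linalg.norm(Ro.from_matrix(Q.T@R).as_rotvec())
def gp(sd,w,k,tau,up,dep=.016):
    p0,R0=target(sd,w,depth=0)[k];R=R0@Ro.from_euler('y',tau,degrees=True).as_matrix();return p0+R[:,0]*(dep-up),R
def turned(sd,w,k,tau,dw):
    # rigid turn about n by dw deg cw
    o,F=press(FOOT);p,R=gp(sd,w,k,tau,0);g=target(sd,w,depth=0)[k][0];T=Ro.from_rotvec(-F[:,2]*np.radians(dw)).as_matrix()
    return g+T@(p-g),T@R
if __name__=="__main__":
    j0=sense()["joints"];t0,Q0=fkf(j0)
    down=np.cross(Q0[:,0],[0,0,-1.]);s=np.linalg.norm(down);V=Ro.from_rotvec(down/s*np.arcsin(s)).as_matrix()@Q0
    for spin in(-180,-135,-90,-45,0,45,90):
      j,_,_,_=goto(j0,np.array([.46,-.1,.36]),V)
      for _ in range(abs(spin)//6):j=step(j,[0,0,0,np.sign(spin)*np.radians(6),0,0])
      for k,taus in((0,(20,30)),(1,(-20,-30))):
        for tau in taus:
          a,n1,e1,r1=goto(j,*gp(1,45,k,tau,.12));b,n2,e2,r2=goto(a,*gp(1,45,k,tau,0))
          if e2<6 and r2<.05:
            c,n3,e3,r3=goto(b,*turned(1,45,k,tau,50))
            print(spin,k,tau,n1,n2,j.round(0).astype(int).tolist(),b.round(0).astype(int).tolist(),c.round(0).astype(int).tolist(),round(e3,1),round(r3,3))
E
timeout 560 python3 plan.py
```

```text
-180 0 20 22 5 [19, 13, -13, 104, 3, 64, 18] [2, 29, -20, 132, 81, 23, 57] [23, 32, -33, 124, 36, 23, 65] 0.0 0.0
-180 0 30 22 5 [19, 13, -13, 104, 3, 64, 18] [2, 32, -27, 126, 67, 39, 67] [22, 35, -36, 115, 28, 39, 72] 0.0 0.0
-180 1 -20 8 5 [19, 13, -13, 104, 3, 64, 18] [-8, 29, -6, 132, 79, 16, -121] [19, 31, -28, 124, 29, 21, -108] 0.0 0.0
-180 1 -30 8 5 [19, 13, -13, 104, 3, 64, 18] [-24, 32, 9, 126, 48, 22, -95] [6, 32, -12, 115, 7, 34, -87] 0.0 0.0
-135 0 30 79 4 [13, 13, -5, 104, 1, 64, -28] [-56, 49, 62, 126, -61, 26, -167] [-32, 54, 75, 118, -61, 72, -167] 79.9 0.328
-135 1 -20 7 5 [13, 13, -5, 104, 1, 64, -28] [-11, 29, -1, 132, 78, 14, -120] [18, 31, -26, 124, 27, 21, -106] 0.0 0.0
-135 1 -30 7 5 [13, 13, -5, 104, 1, 64, -28] [-21, 31, 5, 126, 51, 24, -99] [8, 32, -15, 115, 9, 34, -90] 0.0 0.0
-90 0 30 79 4 [8, 13, 1, 104, 0, 64, -68] [-56, 49, 62, 126, -62, 26, -166] [-32, 54, 75, 118, -62, 72, -166] 79.7 0.327
-90 1 -20 8 5 [8, 13, 1, 104, 0, 64, -68] [-11, 29, -2, 132, 78, 14, -120] [18, 31, -27, 124, 27, 21, -106] 0.0 0.0
-90 1 -30 8 5 [8, 13, 1, 104, 0, 64, -68] [-20
[... 575 characters left out ...]
4, -4, 64, -154] [-11, 29, -2, 132, 78, 14, -120] [18, 31, -26, 124, 27, 21, -106] 0.0 0.0
0 1 -30 22 5 [-3, 13, 16, 104, -4, 64, -154] [-19, 31, 1, 126, 54, 25, -101] [10, 32, -17, 115, 11, 34, -92] 0.0 0.0
45 0 30 79 4 [-40, 28, 74, 104, -29, 70, -167] [-56, 50, 62, 126, -62, 26, -166] [-32, 54, 75, 119, -62, 72, -166] 79.3 0.327
45 1 -20 29 5 [-40, 28, 74, 104, -29, 70, -167] [-12, 29, -1, 132, 78, 14, -120] [18, 31, -26, 124, 27, 20, -106] 0.0 0.0
45 1 -30 28 5 [-40, 28, 74, 104, -29, 70, -167] [-38, 35, 29, 126, 18, 15, -65] [-8, 32, 9, 116, -13, 34, -67] 0.0 0.0
90 0 30 79 4 [-17, 39, 74, 107, -50, 81, -167] [-56, 49, 62, 126, -62, 26, -167] [-32, 54, 75, 118, -62, 72, -167] 79.8 0.328
```

```bash
cat > rows.py <<'E'
# usage: rows.py "expr" ; waypoints list of (p,R); prints rounded rows simulated from the present joints
import sys
from plan import *
def vert(spin,p):
    t0,Q0=fkf(sense()["joints"]);down=np.cross(Q0[:,0],[0,0,-1.]);s=np.linalg.norm(down)
    return np.array(p),Ro.from_rotvec(down/s*np.arcsin(s)).as_matrix()@Q0@Ro.from_euler('x',spin,degrees=True).as_matrix()
def show(wps,v=3.0,w=.115):
    s=sense();j=s["joints"];t=s["tool_pos"].copy();Q=rot(s["tool_rot"]);k=0;out=[]
    for p,R in wps:
        for _ in range(60):
            d=Q.T@(p-t)*100;rv=Ro.from_matrix(Q.T@R).as_rotvec()
            m=max(np.linalg.norm(d)/v,np.abs(rv).max()/w)
            if m<.06:break
            m=max(m,1);r=np.r_[(d/m).round(1),(rv/m).round(3)]
            j=step(j,r);t=t+Q@r[:3]/100;Q=Q@Ro.from_rotvec(r[3:]).as_matrix();out.append(r)
        print("  at wp rows",len(out),"j",j.round(0).astype(int).tolist())
    for i,r in enumerate(out):print([1]+[float(x) for x in r],end=",\n" if i%5<4 else "\n--\n")
if __name__=="__main__":show(eval(sys.argv[1]))
E
python3 rows.py '[vert(-100,[.46,-.08,.36]),gp(1,45,1,-30,.10),gp(1,45,1,-30,0)]'
```

```text
at wp rows 15 j [13, 13, -8, 104, 2, 64, -64]
  at wp rows 21 j [-15, 20, -10, 122, 41, 40, -90]
  at wp rows 25 j [-17, 31, -2, 125, 55, 27, -102]
[1, -0.2, -0.2, 1.3, -0.115, -0.01, 0.05],
[1, -0.2, -0.3, 1.2, -0.115, -0.01, 0.05],
[1, -0.2, -0.5, 1.2, -0.115, -0.01, 0.05],
[1, -0.2, -0.6, 1.1, -0.115, -0.01, 0.05],
[1, -0.2, -0.7, 1.1, -0.115, -0.01, 0.05]
--
[1, -0.3, -0.8, 1.0, -0.115, -0.01, 0.05],
[1, -0.3, -0.9, 0.9, -0.115, -0.011, 0.05],
[1, -0.3, -1.0, 0.8, -0.115, -0.011, 0.05],
[1, -0.4, -1.1, 0.7, -0.115, -0.011, 0.05],
[1, -0.4, -1.1, 0.5, -0.115, -0.01, 0.051]
--
[1, -0.5, -1.2, 0.4, -0.115, -0.011, 0.05],
[1, -0.5, -1.2, 0.3, -0.115, -0.01, 0.051],
[1, -0.6, -1.1, 0.2, -0.115, -0.011, 0.051],
[1, -0.7, -1.1, -0.0, -0.115, -0.01, 0.05],
[1, -0.4, -0.7, -0.1, -0.065, -0.006, 0.029]
--
[1, 2.3, -1.7, -1.0, -0.103, -0.003, 0.068],
[1, 2.1, -1.7, -1.2, -0.103, -0.003, 0.069],
[1, 2.0, -1.7, -1.4, -0.103, -0.003, 0.068],
[1, 1.9, -1.7, -1.6, -0.102, -0.004, 0.068],
[1, 1.8, -1.6, -1.8, -0.102, -0.003, 0.068]
--
[1, 1.2, -1.1, -1.4, -0.073, -0.003, 0.049],
[1, 3.0, -0.0, 0.0, -0.0, 0.0, -0.0],
[1, 3.0, -0.0, 0.0, -0.0, 0.0, -0.0],
[1, 3.0, -0.0, 0.0, -0.0, 0.0, -0.0],
[1, 1.0, -0.0, 0.0, -0.0, 0.0, -0.0]
--
```

```bash
python3 -m creep '[[1,-0.2,-0.2,1.3,-0.115,-0.01,0.05],[1,-0.2,-0.3,1.2,-0.115,-0.01,0.05],[1,-0.2,-0.5,1.2,-0.115,-0.01,0.05],[1,-0.2,-0.6,1.1,-0.115,-0.01,0.05],[1,-0.2,-0.7,1.1,-0.115,-0.01,0.05]]'|tail -1
python3 -m creep '[[1,-0.3,-0.8,1.0,-0.115,-0.01,0.05],[1,-0.3,-0.9,0.9,-0.115,-0.01,0.05],[1,-0.3,-1,0.8,-0.115,-0.01,0.05],[1,-0.4,-1.1,0.7,-0.115,-0.01,0.05],[1,-0.4,-1.1,0.5,-0.115,-0.01,0.05]]'|tail -1
python3 -m creep '[[1,-0.5,-1.2,0.4,-0.115,-0.01,0.05],[1,-0.5,-1.2,0.3,-0.115,-0.01,0.05],[1,-0.6,-1.1,0.2,-0.115,-0.01,0.05],[1,-0.7,-1.1,0,-0.115,-0.01,0.05],[1,-0.4,-0.7,0,-0.065,0,0.03]]'|tail -1
python3 st.py 1 45 1 -30 0.1 16
python3 rows.py '[gp(1,45,1,-30,.08),gp(1,45,1,-30,0)]'
```

```text
finger_gap: 1.001
finger_gap: 1.003
finger_gap: 0.995
t 13.12 j [13, 11, -7, 104, 4, 65, -65] d [14.27, -11.18, -7.13] [-0.61, -0.006, 0.354] 
  wing 4.6 gap 0.995 F [0.1 0.3 0.6] M [ 0.03  -0.022 -0.022] b [ 0.   -0.   -0.04] Mn 0.018 cw axis [ 0.869  0.003 -0.496] shift cm/.1rad [0.421 0.408 0.74 ]
  at wp rows 7 j [-15, 23, -9, 123, 43, 38, -92]
  at wp rows 10 j [-16, 31, -2, 125, 55, 27, -102]
[1, 2.3, -1.5, -1.1, -0.089, -0.001, 0.051],
[1, 2.3, -1.6, -1.2, -0.088, -0.001, 0.051],
[1, 2.2, -1.5, -1.3, -0.089, -0.001, 0.052],
[1, 2.1, -1.5, -1.5, -0.089, -0.001, 0.051],
[1, 2.0, -1.5, -1.6, -0.088, -0.001, 0.051]
--
[1, 1.9, -1.5, -1.7, -0.088, -0.001, 0.051],
[1, 1.7, -1.2, -1.7, -0.079, -0.0, 0.047],
[1, 3.0, -0.0, -0.0, 0.0, -0.0, -0.0],
[1, 3.0, -0.0, -0.0, 0.0, -0.0, -0.0],
[1, 2.0, -0.0, -0.0, 0.0, -0.0, -0.0]
--
```

```bash
python3 -m creep '[[1,2.3,-1.5,-1.1,-0.09,0,0.051],[1,2.3,-1.6,-1.2,-0.09,0,0.051],[1,2.2,-1.5,-1.3,-0.09,0,0.051],[1,2.1,-1.5,-1.5,-0.09,0,0.051],[1,2,-1.5,-1.6,-0.09,0,0.051]]'|tail -1
python3 -m creep '[[1,1.9,-1.5,-1.7,-0.088,0,0.051],[1,1.7,-1.2,-1.7,-0.079,0,0.047],[1,0,0,0,0,0,0],[1,0,0,0,0,0,0],[1,0,0,0,0,0,0]]'|tail -1
python3 st.py 1 45 1 -30 0 16
```

```text
finger_gap: 1.001
finger_gap: 0.997
t 13.95 j [-17, 22, -8, 125, 48, 37, -95] d [8.51, -0.98, 0.55] [0.032, -0.016, -0.044] 
  wing 47.8 gap 0.997 F [0.2 0.5 0.4] M [-0.016  0.092 -0.431] b [ 0.    0.12 -0.39] Mn -0.003 cw axis [ 0.873 -0.023 -0.486] shift cm/.1rad [0.045 0.382 0.063]
```

```bash
python3 -m creep '[[1,2.5,-0.5,0.3,0.03,-0.01,-0.04],[1,2.5,-0.4,0.2,0,0,0],[1,2,0,0,0,0,0],[1,1.3,0,0,0,0,0],[1,0,0,0,0,0,0]]'|tail -1
python3 st.py 1 45 1 -30 0 16
python3 - <<'E'
from plant import *
import cv2
cv2.imwrite("pics/w3.png",read_camera("wrist")["pixels"][:,:,::-1])
E
```

```text
finger_gap: 0.996
t 14.37 j [-16, 30, -1, 126, 57, 26, -105] d [0.4, -1.02, -0.28] [-0.024, -0.01, -0.014] 
  wing 44.2 gap 0.996 F [ 0.6 -0.2  0. ] M [-0.019  0.146 -0.379] b [ 0.    0.11 -0.37] Mn -0.022 cw axis [ 0.871 -0.024 -0.491] shift cm/.1rad [ 0.048 -0.085  0.09 ]
```

View pics/w3.png

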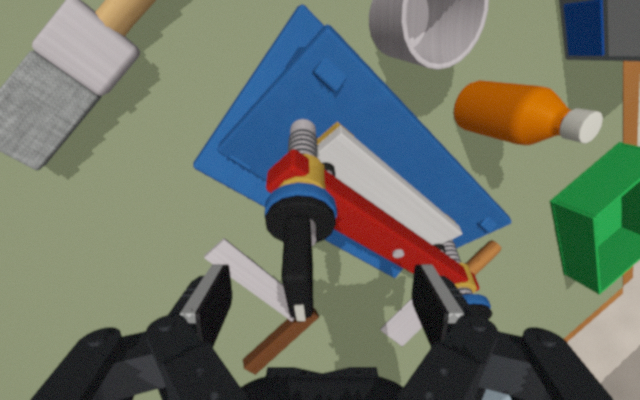

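The left wing is at (297,270), about 1 cm to the tool's −y side. I'll centre on it, grip and turn.

```bash
python3 -m creep '[[1,0.3,-0.7,-0.2,-0.02,0,-0.01],[1,0,-0.3,-0.1,0,0,0],[-1,0,0,0,0,0,0],[-1,0,0,0,0,0,0],[-1,0,0,0,0,0,0]]'|tail -1
python3 -m creep '[[-1,0,0,0,0,0,0],[-1,0,0,0,0,0,0],[-1,0,0,0,0,0,0],[-1,0,0,0,0,0,0],[-1,0,0,0,0,0,0]]'|tail -1
python3 st.py 1 45 1 -30 0 16
python3 -m creep '[[-1,0,-0.1,0,0.096,0,-0.054],[-1,0,-0.1,0,0.096,0,-0.054],[-1,0,-0.1,0,0.096,0,-0.054],[-1,0,-0.1,0,0.096,0,-0.054],[-1,0,-0.1,0,0.096,0,-0.054]]'|tail -1
python3 st.py 1 45 1 -30 0 16
```

```text
finger_gap: 0.61
finger_gap: 0.127
t 15.25 j [-16, 30, -2, 127, 57, 26, -105] d [0.71, 0.04, 0.16] [-0.007, -0.018, -0.005] 
  wing 44.8 gap 0.127 F [ 5.2  1.8 -0.6] M [0.001 0.18  0.298] b [ 0.    0.11 -0.36] Mn -0.327 cw axis [ 0.875 -0.007 -0.485] shift cm/.1rad [-0.002 -0.032 -0.003]
finger_gap: 0.129
t 15.67 j [2, 31, -15, 118, 26, 32, -95] d [0.65, 0.5, 0.01] [-0.495, -0.015, 0.273] 
  wing 12.6 gap 0.129 F [3.4 1.6 0.3] M [-0.189 -0.22   0.478] b [ 0.   -0.01 -0.11] Mn -0.454 cw axis [ 0.875 -0.006 -0.485] shift cm/.1rad [-0.004 -0.035 -0.006]
```

```bash
sed -i 's/^print("t"/Fv=R0.T@s["contact_force"];Mc=float((M-1.05*b-np.cross([.14,0,0],Fv))@a);print("Mc",round(Mc,3),end=" ")\nprint("t"/' st.py
for i in 1 2; do python3 -m creep '[[-1,0,-0.1,0,0.096,0,-0.054],[-1,0,-0.1,0,0.096,0,-0.054],[-1,0,-0.1,0,0.096,0,-0.054],[-1,0,-0.1,0,0.096,0,-0.054],[-1,0,-0.1,0,0.096,0,-0.054]]'|tail -1
python3 st.py 1 45 1 -30 0 16;done
```

```text
finger_gap: 0.123
Mc -0.259 t 16.08 j [18, 33, -23, 115, 4, 34, -96] d [0.46, 0.79, -0.32] [-0.996, -0.014, 0.559] 
  wing -20.4 gap 0.123 F [2.9 0.9 0.2] M [-0.207 -0.234  0.462] b [-0.    0.01  0.17] Mn -0.317 cw axis [ 0.875 -0.004 -0.484] shift cm/.1rad [-0.003 -0.039 -0.005]
finger_gap: 0.123
Mc -0.231 t 16.5 j [33, 37, -30, 117, -16, 31, -99] d [0.23, 0.82, -0.74] [-1.497, -0.009, 0.844] 
  wing -53.5 gap 0.123 F [4.3 0.1 0.6] M [-0.173 -0.114  0.595] b [-0.    0.16  0.4 ] Mn -0.236 cw axis [ 0.874 -0.004 -0.485] shift cm/.1rad [-0.002 -0.042 -0.003]
```

```bash
python3 -m creep '[[1,0,0,0,0,0,0],[1,0,0,0,0,0,0],[1,0,0,0,0,0,0],[1,0,0,0,0,0,0],[1,0,0,0,0,0,0]]'|tail -1
python3 -m creep '[[1,-1,0,0,0,0,0],[1,-2,0,0,0,0,0],[1,-3,0,0,0,0,0],[1,-3,0,0,0,0,0],[1,-3,0,0,0,0,0]]'|tail -1
python3 st.py 1 -53.5 1 -30 0 16
cat > cand.py <<'E'
from rows import *
from multiprocessing import Pool
import sys
sd,w,dw=int(sys.argv[1]),float(sys.argv[2]),float(sys.argv[3])
P0={1:[.46,-.04,.34],-1:[.50,-.2,.34]}[sd]
j0=sense()["joints"]
def f(a):
    k,tau,spin=a;j=j0;n0=0
    if spin is not None:j,n0,_,_=goto(j0,*vert(spin,P0))
    x,n1,e1,r1=goto(j,*gp(sd,w,k,tau,.09));b,n2,e2,r2=goto(x,*gp(sd,w,k,tau,0))
    if e2>5 or r2>.04:return None
    c=b;mm=99
    for f in(.25,.5,.75,1):
        c,n3,e3,r3=goto(c,*turned(sd,w,k,tau,dw*f));mm=min(mm,*np.minimum(c-LO,HI-c)[[2,3,4,5,6]])
    return a,n0+n1+n2,int(mm),b.round(0).astype(int).tolist(),c.round(0).astype(int).tolist(),round(e3,1),round(r3,2)
if __name__=="__main__":
    A=[(k,t,s) for k in(0,1) for t in(-30,-20,0,20,30) for s in(None,-100,0,100)]
    with Pool() as p:R=[r for r in p.map(f,A) if r and r[5]<4]
    for r in sorted(R,key=lambda r:-r[2])[:10]:print(*r)
E
OMP_NUM_THREADS=1 timeout 400 python3 cand.py -1 80 80
```

```text
finger_gap: 0.833
finger_gap: 1.001
Mc -0.012 t 17.33 j [40, 28, -30, 110, -15, 49, -98] d [12.54, -0.0, -0.48] [0.012, -0.004, -0.013] 
  wing -52.5 gap 1.001 F [ 1.   0.4 -0.3] M [-0.056  0.197  0.401] b [-0.    0.17  0.39] Mn -0.043 cw axis [ 0.868 -0.005 -0.497] shift cm/.1rad [-0.001  0.501 -0.006]
(1, -30, -100) 28 16 [21, 36, -25, 134, 121, 39, -113] [35, 40, -32, 103, 28, 45, -84] 0.0 0.0
(1, -30, 0) 32 15 [20, 36, -23, 134, 122, 39, -114] [35, 39, -30, 103, 27, 45, -83] 0.0 0.0
(1, -30, None) 25 13 [18, 36, -20, 134, 123, 37, -116] [33, 39, -28, 103, 25, 44, -81] 0.0 0.0
(1, -20, -100) 28 8 [37, 36, -35, 132, 124, 30, -106] [44, 39, -39, 111, 35, 33, -88] 0.0 0.0
(1, -20, None) 25 5 [34, 35, -32, 132, 126, 28, -108] [42, 38, -36, 111, 32, 32, -85] 0.0 0.0
(1, -20, 0) 32 4 [33, 35, -30, 132, 127, 27, -110] [42, 38, -35, 111, 30, 31, -84] 0.0 0.0
(1, 0, None) 26 0 [62, 43, -53, 124, 86, 13, -51] [62, 43, -52, 124, 86, 13, -131] 0.0 0.0
(1, 0, -100) 28 0 [62, 43, -52, 124, 86, 13, -51] [62, 43, -52, 124, 86, 13, -131] 0.0 0.0
(1, 0, 0) 33 0 [62, 43, -53, 124, 86, 14, -51] [62, 43, -52, 124, 86, 13, -131] 0.0 0.0
```

```bash
python3 rows.py '[vert(-100,[.50,-.2,.34]),gp(-1,79.8,1,-30,.08)]'
```

```text
at wp rows 15 j [51, 26, -48, 96, 20, 68, -22]
  at wp rows 21 j [12, 25, -18, 136, 110, 32, -108]
[1, -1.0, 0.6, -0.5, -0.115, -0.015, 0.03],
[1, -1.0, 0.7, -0.4, -0.115, -0.015, 0.03],
[1, -0.9, 0.7, -0.3, -0.115, -0.015, 0.03],
[1, -0.9, 0.8, -0.2, -0.115, -0.015, 0.03],
[1, -0.9, 0.8, -0.1, -0.115, -0.015, 0.03]
--
[1, -0.9, 0.9, 0.0, -0.115, -0.015, 0.03],
[1, -0.9, 0.9, 0.2, -0.115, -0.015, 0.03],
[1, -0.8, 0.9, 0.3, -0.115, -0.015, 0.03],
[1, -0.8, 0.8, 0.4, -0.115, -0.015, 0.03],
[1, -0.8, 0.8, 0.5, -0.115, -0.015, 0.03]
--
[1, -0.7, 0.8, 0.6, -0.115, -0.016, 0.03],
[1, -0.7, 0.8, 0.7, -0.115, -0.015, 0.03],
[1, -0.7, 0.7, 0.7, -0.115, -0.015, 0.029],
[1, -0.7, 0.6, 0.8, -0.115, -0.016, 0.03],
[1, -0.5, 0.5, 0.8, -0.104, -0.014, 0.026]
--
[1, 2.7, 0.1, -1.0, -0.06, -0.058, 0.115],
[1, 2.6, -0.2, -1.2, -0.06, -0.058, 0.115],
[1, 2.5, -0.4, -1.3, -0.061, -0.058, 0.115],
[1, 2.3, -0.5, -1.5, -0.06, -0.058, 0.115],
[1, 2.2, -0.7, -1.7, -0.061, -0.058, 0.115]
--
[1, 0.1, -0.1, -0.2, -0.005, -0.005, 0.011],
```

```bash
python3 -m creep '[[1,-1,0.6,-0.5,-0.115,-0.015,0.03],[1,-1,0.7,-0.4,-0.115,-0.015,0.03],[1,-0.9,0.7,-0.3,-0.115,-0.015,0.03],[1,-0.9,0.8,-0.2,-0.115,-0.015,0.03],[1,-0.9,0.8,-0.1,-0.115,-0.015,0.03]]'|tail -1
python3 -m creep '[[1,-0.9,0.9,0,-0.115,-0.015,0.03],[1,-0.9,0.9,0.2,-0.115,-0.015,0.03],[1,-0.8,0.9,0.3,-0.115,-0.015,0.03],[1,-0.8,0.8,0.4,-0.115,-0.015,0.03],[1,-0.8,0.8,0.5,-0.115,-0.015,0.03]]'|tail -1
python3 -m creep '[[1,-0.7,0.8,0.6,-0.115,-0.015,0.03],[1,-0.7,0.8,0.7,-0.115,-0.015,0.03],[1,-0.7,0.7,0.7,-0.115,-0.015,0.03],[1,-0.7,0.6,0.8,-0.115,-0.015,0.03],[1,-0.5,0.5,0.8,-0.1,-0.015,0.03]]'|tail -1
python3 st.py -1 79.8 1 -30 0.08 16
python3 rows.py '[gp(-1,79.8,1,-30,.05)]'
```

```text
finger_gap: 1.004
finger_gap: 1.002
finger_gap: 1.001
Mc -0.098 t 18.58 j [50, 25, -48, 94, 22, 69, -19] d [15.26, -1.0, -5.35] [-0.239, -0.282, 0.538] 
  wing 54.4 gap 1.001 F [-0.6 -0.7 -1.1] M [-0.01   0.044 -0.024] b [ 0.    0.03 -0.04] Mn -0.009 cw axis [ 0.874  0.387 -0.293] shift cm/.1rad [0.087 0.247 0.584]
  at wp rows 7 j [17, 30, -22, 134, 114, 35, -110]
[1, 2.9, 0.1, -0.8, -0.039, -0.046, 0.088],
[1, 2.9, -0.1, -0.9, -0.039, -0.046, 0.088],
[1, 2.8, -0.3, -1.0, -0.039, -0.046, 0.088],
[1, 2.7, -0.5, -1.2, -0.039, -0.046, 0.088],
[1, 2.6, -0.8, -1.4, -0.039, -0.047, 0.088]
--
[1, 2.4, -0.9, -1.5, -0.04, -0.047, 0.09],
[1, 0.3, -0.1, -0.1, -0.004, -0.004, 0.008],
```

```bash
python3 -m creep '[[1,2.3,0.1,-0.8,-0.039,-0.046,0.088],[1,2.3,-0.1,-0.9,-0.039,-0.046,0.088],[1,2.2,-0.3,-1,-0.039,-0.046,0.088],[1,2,-0.5,-1.2,-0.039,-0.046,0.088],[1,2,-0.8,-1.4,-0.039,-0.046,0.088]]'|tail -1
python3 -m creep '[[1,2,-0.9,-1.5,-0.04,-0.046,0.09],[1,0,0,0,0,0,0],[1,0,0,0,0,0,0],[1,0,0,0,0,0,0],[1,0,0,0,0,0,0]]'|tail -1
python3 st.py -1 79.8 1 -30 0 14
```

```text
finger_gap: 1.002
finger_gap: 0.998
Mc 0.053 t 19.42 j [28, 21, -31, 125, 74, 32, -67] d [10.86, -2.74, -3.41] [-0.045, -0.032, 0.101] 
  wing 74.7 gap 0.998 F [-0.2  0.  -0.1] M [ 0.06   0.356 -0.441] b [ 0.    0.31 -0.42] Mn 0.052 cw axis [ 0.878  0.066 -0.474] shift cm/.1rad [0.159 0.146 0.315]
```

```bash
python3 -m creep '[[1,1,-0.9,-1.2,-0.015,-0.01,0.033],[1,1,-0.9,-1.1,-0.015,-0.01,0.033],[1,1.5,-0.9,-1.1,-0.015,-0.01,0.033],[1,2,0,0,0,0,0],[1,1,0,0,0,0,0]]'|tail -1
python3 st.py -1 79.8 1 -30 0 14
```

```text
finger_gap: 0.998
Mc -0.008 t 19.83 j [23, 30, -29, 133, 109, 37, -103] d [4.57, -2.05, -1.25] [-0.017, 0.004, -0.001] 
  wing 79.0 gap 0.998 F [ 0.2 -0.2 -0.1] M [ 0.006  0.285 -0.521] b [ 0.    0.35 -0.5 ] Mn 0.004 cw axis [ 0.864 -0.01  -0.503] shift cm/.1rad [0.102 0.052 0.174]
```

```bash
python3 -m creep '[[1,0.5,-1.1,-0.6,-0.01,0,0],[1,1,-0.8,-0.5,0,0,0],[1,1.5,-0.2,-0.2,0,0,0],[1,1.5,0,0,0,0,0],[1,0,0,0,0,0,0]]'|tail -1
python3 st.py -1 79.8 1 -30 0 14
```

```text
finger_gap: 0.997
Mc 0.044 t 20.25 j [25, 38, -30, 133, 119, 43, -111] d [-0.46, -0.43, -0.57] [-0.021, 0.012, -0.003] 
  wing 78.8 gap 0.997 F [-0.4  0.2  0.6] M [ 0.037  0.353 -0.525] b [ 0.    0.36 -0.5 ] Mn 0.031 cw axis [ 0.86  -0.013 -0.51 ] shift cm/.1rad [ 0.021 -0.142  0.039]
```

```bash
python3 -m creep '[[-1,-0.2,-0.4,-0.5,-0.02,0.01,0],[-1,0,0,0,0,0,0],[-1,0,0,0,0,0,0],[-1,0,0,0,0,0,0],[-1,0,0,0,0,0,0]]'|tail -1
python3 -m creep '[[-1,0,0,0,0,0,0],[-1,0,0,0,0,0,0],[-1,0,0,0,0,0,0],[-1,0,-0.1,0,0.09,0,-0.05],[-1,0,-0.1,0,0.09,0,-0.05]]'|tail -1
python3 st.py -1 79.8 1 -30 0 14
python3 -m creep '[[-1,0,-0.1,0,0.096,0,-0.055],[-1,0,-0.1,0,0.096,0,-0.055],[-1,0,-0.1,0,0.096,0,-0.055],[-1,0,-0.1,0,0.096,0,-0.055],[-1,0,-0.1,0,0.096,0,-0.055]]'|tail -1
python3 st.py -1 79.8 1 -30 0 14
```

```text
finger_gap: 0.295
finger_gap: 0.127
Mc -0.097 t 21.08 j [23, 36, -28, 129, 104, 37, -108] d [-0.03, 0.17, -0.35] [-0.186, 0.004, 0.1] 
  wing 67.7 gap 0.127 F [ 7.9 -3.   2.9] M [-0.208 -0.473 -1.068] b [ 0.    0.27 -0.47] Mn 0.115 cw axis [ 0.864 -0.006 -0.503] shift cm/.1rad [-0.002 -0.1   -0.002]
finger_gap: 0.126
Mc -0.324 t 21.5 j [27, 36, -30, 115, 60, 37, -89] d [-0.13, 0.56, -0.55] [-0.683, 0.004, 0.388] 
  wing 34.8 gap 0.126 F [ 9.7  2.9 -0.3] M [-0.135 -0.328  0.519] b [ 0.    0.08 -0.29] Mn -0.527 cw axis [ 0.865 -0.006 -0.502] shift cm/.1rad [-0.004 -0.103 -0.006]
```

```bash
python3 -m creep '[[-1,0,-0.1,0,0.096,0,-0.055],[-1,0,-0.1,0,0.096,0,-0.055],[-1,0,-0.1,0,0.096,0,-0.055],[-1,0,-0.1,0,0.048,0,-0.028],[-1,0,0,0,0.048,0,-0.028]]'|tail -1
python3 st.py -1 79.8 1 -30 0 14
```

```text
finger_gap: 0.129
Mc -0.154 t 21.92 j [35, 40, -35, 106, 38, 45, -87] d [-0.3, 0.72, -0.82] [-1.083, 0.004, 0.623] 
  wing 8.2 gap 0.129 F [ 1.2 -2.5 -0.4] M [-0.164 -0.023 -0.41 ] b [ 0.    0.01 -0.07] Mn 0.025 cw axis [ 0.865 -0.003 -0.502] shift cm/.1rad [-0.003 -0.108 -0.005]
```

```bash
python3 -m creep '[[1,0,0,0,0,0,0],[1,0,0,0,0,0,0],[1,0,0,0,0,0,0],[1,0,0,0,0,0,0],[1,0,0,0,0,0,0]]'|tail -1
python3 -m creep '[[1,-1,0,0,0,0,0],[1,-2,0,0,0,0,0],[1,-3,0,0,0,0,0],[1,-3,0,0,0,0,0],[1,-3,0,0,0,0,0]]'|tail -1
OMP_NUM_THREADS=1 timeout 400 python3 cand.py 1 -53.5 70
```

```text
finger_gap: 0.828
finger_gap: 1.0
(0, 0, None) 83 0 [48, 45, -69, 141, 114, 37, -57] [48, 46, -70, 141, 113, 39, -126] 0.0 0.0
(0, 0, -100) 99 0 [46, 43, -65, 141, 117, 34, -60] [49, 47, -71, 141, 113, 39, -125] 0.0 0.0
(0, 0, 0) 90 0 [48, 45, -68, 141, 115, 37, -57] [49, 47, -71, 141, 113, 39, -125] 0.0 0.0
(0, 20, None) 24 0 [48, 42, -55, 125, 36, 20, 29] [65, 58, -71, 140, 134, 22, -124] 0.0 0.0
(0, 20, -100) 26 0 [48, 42, -56, 125, 37, 21, 28] [65, 58, -71, 140, 134, 22, -124] 0.0 0.0
(0, 20, 0) 31 0 [48, 42, -55, 125, 36, 20, 29] [65, 58, -71, 140, 134, 22, -124] 0.0 0.0
```

```bash
python3 - <<'E'
s=open('plan.py').read()
s=s.replace("def gp(sd,w,k,tau,up,dep=.016):","def gp(sd,w,k,tau,up,dep=.016,sig=0):").replace("R=R0@Ro.from_euler('y',tau,degrees=True).as_matrix();return p0","R=R0@Ro.from_euler('YZ',[tau,sig],degrees=True).as_matrix();return p0")
s=s.replace("def turned(sd,w,k,tau,dw):","def turned(sd,w,k,tau,dw,sig=0):").replace("p,R=gp(sd,w,k,tau,0);","p,R=gp(sd,w,k,tau,0,sig=sig);")
open('plan.py','w').write(s)
c=open('cand.py').read()
c=c.replace("k,tau,spin=a","k,tau,spin,sig=a").replace("gp(sd,w,k,tau,.09)","gp(sd,w,k,tau,.09,sig=sig)").replace("gp(sd,w,k,tau,0)","gp(sd,w,k,tau,0,sig=sig)").replace("dw*f)","dw*f,sig)")
c=c.replace("for s in(None,-100,0,100)]","for s in(None,-100) for g in(-10,0,10)]").replace("(-30,-20,0,20,30)","(-30,-15,0,15,30)")
open('cand2.py','w').write(c)
E
for a in "1 -53.5 42" "1 -95 45"; do echo $a; OMP_NUM_THREADS=1 timeout 280 python3 cand2.py $a;done
```

```text
1 -53.5 42
1 -95 45multiprocessing.pool.RemoteTraceback: 
"""
Traceback (most recent call last):
  File "cand2.py", line 8, in f
    k,tau,spin,sig=a;j=j0;n0=0
    ^^^^^^^^^^^^^^
ValueError: not enough values to unpack (expected 4, got 3)
"""

The above exception was the direct cause of the following exception:

Traceback (most recent call last):
  File "cand2.py", line 18, in <module>
    with Pool() as p:R=[r for r in p.map(f,A) if r and r[5]<4]
                                   ~~~~~^^^^^
ValueError: not enough values to unpack (expected 4, got 3)
multiprocessing.pool.RemoteTraceback: 
"""
Traceback (most recent call last):
  File "cand2.py", line 8, in f
    k,tau,spin,sig=a;j=j0;n0=0
    ^^^^^^^^^^^^^^
ValueError: not enough values to unpack (expected 4, got 3)
"""

The above exception was the direct cause of the following exception:

Traceback (most recent call last):
  File "cand2.py", line 18, in <module>
    with Pool() as p:R=[r for r in p.map(f,A) if r and r[5]<4]
                                   ~~~~~^^^^^
ValueError: not enough values to unpack (expected 4, got 3)
```

```bash
sed -i 's/A=\[(k,t,s) /A=[(k,t,s,g) /' cand2.py
for a in "1 -53.5 42" "1 -95 45"; do echo $a; OMP_NUM_THREADS=1 timeout 280 python3 cand2.py $a;done
```

```text
1 -53.5 42
(1, -30, -100, 10) 45 13 [26, 36, -26, 114, -3, 36, -114] [45, 42, -38, 120, -29, 27, -116] 0.0 0.0
(1, -30, None, 10) 14 11 [31, 38, -34, 114, 5, 37, -122] [49, 44, -44, 120, -18, 25, -127] 0.0 0.0
(0, 30, None, -10) 25 7 [47, 49, -64, 113, 36, 46, 27] [60, 54, -64, 120, 23, 27, 13] 0.0 0.0
(0, 30, -100, -10) 25 7 [47, 49, -64, 113, 36, 46, 27] [60, 54, -64, 120, 23, 27, 13] 0.0 0.0
(0, 0, None, -10) 23 6 [33, 36, -54, 136, 98, 32, -49] [40, 37, -56, 132, 84, 25, -72] 0.0 0.0
(0, 0, -100, -10) 25 2 [25, 32, -42, 136, 102, 24, -54] [31, 33, -42, 132, 83, 16, -71] 0.0 0.0
(0, 15, None, -10) 24 1 [40, 38, -55, 125, 53, 28, 5] [48, 41, -53, 127, 38, 14, -13] 0.0 0.0
(1, -30, -100, 0) 45 1 [35, 38, -31, 117, -15, 31, -98] [56, 48, -48, 127, -41, 15, -100] 0.0 0.0
(0, 0, None, 0) 83 0 [48, 45, -69, 141, 114, 37, -57] [49, 47, -71, 141, 113, 39, -97] 0.0 0.0
(0, 0, -100, 0) 99 0 [46, 43, -65, 141, 117, 34, -60] [49, 47, -71, 141, 113, 39, -97] 0.0 0.0
1 -95 45
(0, -30, None, -10) 16 13 [4, 37, -40, 132, 86, 54, -103] [19, 37, -44, 118, 52, 47, -98] 0.0 0.0
(0, -30, -100, -10) 28 13 [1, 36, -35, 132, 86, 50, -103] [16, 36, -39, 118, 49, 45, -96] 0.0 0.0
(0, -15, None, -10) 16 9 [19, 33, -43, 134, 91, 35, -94] [29, 34, -46, 126, 60, 28, -97] 0.0 0.0
(0, -15, -100, -10) 26 9 [11, 31, -32, 134, 92, 29, -95] [24, 32, -37, 126, 53, 23, -91] 0.0 0.0
(1, 15, -100, 10) 45 6 [30, 40, -62, 134, 90, 49, 88] [40, 42, -65, 126, 69, 41, 74] 0.0 0.0
(0, -30, None, 0) 17 5 [2, 39, -41, 141, 103, 61, -122] [14, 36, -44, 124, 67, 48, -117] 0.0 0.0
(0, -30, -100, 0) 99 5 [14, 47, -60, 141, 99, 75, -118] [26, 45, -65, 124, 73, 64, -123] 0.0 0.0
(1, 30, -100, 10) 44 3 [18, 46, -64, 132, 87, 73, 77] [32, 47, -68, 118, 63, 64, 71] 0.0 0.0
(1, 30, -100, 0) 99 2 [15, 48, -63, 141, 99, 78, 63] [28, 47, -69, 124, 74, 67, 56] 0.0 0.0
(0, -15, None, 0) 158 1 [23, 37, -50, 141, 113, 45, -114] [29, 36, -53, 133, 89, 36, -131] 0.0 0.0
```

```bash
sed -i "s/R=R@Ro.from_euler('y',tau,degrees=True).as_matrix()/R=R@Ro.from_euler('YZ',[tau,float((sys.argv+[0])[7])],degrees=True).as_matrix()/" st.py
python3 st.py 1 -53.5 1 -30 .08 16 8
python3 rows.py '[gp(1,-53.5,1,-30,.07,sig=8)]'
```

```text
Mc -0.015 t 22.75 j [39, 31, -42, 99, 29, 59, -80] d [3.41, -15.96, -2.5] [0.93, -0.05, -0.415] 
  wing 8.6 gap 1.0 F [-0.1  0.8 -0.6] M [-0.059  0.035 -0.032] b [ 0.    0.02 -0.07] Mn -0.072 cw axis [ 0.859  0.005 -0.512] shift cm/.1rad [0.94  0.187 1.578]
  at wp rows 9 j [36, 34, -38, 109, 2, 45, -118]
[1, 0.5, -2.0, -0.3, 0.115, -0.006, -0.051],
[1, 0.6, -2.0, -0.1, 0.115, -0.006, -0.051],
[1, 0.8, -2.0, 0.1, 0.115, -0.006, -0.051],
[1, 0.8, -1.9, 0.4, 0.115, -0.006, -0.051],
[1, 0.9, -1.8, 0.5, 0.115, -0.006, -0.052]
--
[1, 1.1, -1.7, 0.8, 0.115, -0.007, -0.051],
[1, 1.1, -1.5, 0.9, 0.115, -0.006, -0.052],
[1, 1.2, -1.4, 1.1, 0.115, -0.007, -0.051],
[1, 0.2, -0.1, 0.1, 0.01, -0.0, -0.005],
```

```bash
python3 -m creep '[[1,0.5,-2,-0.3,0.115,-0.006,-0.051],[1,0.6,-2,-0.1,0.115,-0.006,-0.051],[1,0.8,-2,0.1,0.115,-0.006,-0.051],[1,0.8,-1.9,0.4,0.115,-0.006,-0.051],[1,0.9,-1.8,0.5,0.115,-0.006,-0.051]]'|tail -1
python3 -m creep '[[1,1.1,-1.7,0.8,0.115,-0.006,-0.051],[1,1.1,-1.5,0.9,0.115,-0.006,-0.051],[1,1.2,-1.4,1.1,0.115,-0.006,-0.051],[1,0,0,0,0,0,0],[1,0,0,0,0,0,0]]'|tail -1
python3 st.py 1 -53.5 1 -30 0 15 8
```

```text
finger_gap: 1.002
finger_gap: 1.002
Mc 0.006 t 23.58 j [35, 31, -39, 109, 1, 45, -118] d [8.23, 1.51, 0.06] [0.02, -0.025, -0.001] 
  wing -48.4 gap 1.002 F [-0.6 -0.1 -0.5] M [0.019 0.138 0.323] b [-0.    0.15  0.28] Mn 0.002 cw axis [ 0.87  -0.112 -0.481] shift cm/.1rad [-0.072  0.325 -0.206]
```

```bash
python3 -m creep '[[1,2,0.8,0,0.01,-0.02,0],[1,2.2,0.6,0,0.01,0,0],[1,2,0.1,0,0,0,0],[1,1.5,0,0,0,0,0],[1,0,0,0,0,0,0]]'|tail -1
python3 st.py 1 -53.5 1 -30 0 15 8
```

```text
finger_gap: 1.002
Mc -0.005 t 24.0 j [32, 38, -35, 113, 4, 36, -120] d [0.88, 0.12, 0.64] [0.018, -0.019, -0.004] 
  wing -48.5 gap 1.002 F [ 0.1 -0.2  1. ] M [0.032 0.154 0.298] b [-0.    0.15  0.27] Mn 0.022 cw axis [ 0.867 -0.115 -0.486] shift cm/.1rad [ 0.001  0.023 -0.004]
```

```bash
python3 -m creep '[[-1,0.6,0.1,0.6,0.01,-0.02,0],[-1,0,0,0,0,0,0],[-1,0,0,0,0,0,0],[-1,0,0,0,0,0,0],[-1,0,0,0,0,0,0]]'|tail -1
python3 -m creep '[[-1,0,0,0,0,0,0],[-1,0,0,0,0,0,0],[-1,0,0,0,0,0,0],[-1,0,-0.1,0,0.087,-0.012,-0.049],[-1,0,-0.1,0,0.087,-0.012,-0.049]]'|tail -1
python3 st.py 1 -53.5 1 -30 0 15 8
python3 -m creep '[[-1,0,-0.1,0,0.052,-0.007,-0.029],[-1,0,0,0,0.052,-0.007,-0.029],[-1,0,-0.1,0,0.052,-0.007,-0.029],[-1,0,0,0,0.052,-0.007,-0.029],[-1,0,-0.1,0,0.052,-0.007,-0.029]]'|tail -1
python3 st.py 1 -53.5 1 -30 0 15 8
```

```text
finger_gap: 0.301
finger_gap: 0.131
Mc -0.313 t 24.83 j [37, 39, -38, 114, -2, 34, -122] d [0.78, 0.33, 0.31] [-0.154, 0.017, 0.091] 
  wing -59.8 gap 0.131 F [ 3.5  6.5 -0.5] M [-0.781  0.377  0.511] b [-0.    0.24  0.33] Mn -0.771 cw axis [ 0.86  -0.119 -0.496] shift cm/.1rad [-0.006 -0.005 -0.009]
finger_gap: 0.134
Mc -0.43 t 25.25 j [44, 42, -41, 117, -11, 29, -124] d [0.74, 0.51, 0.19] [-0.416, 0.054, 0.239] 
  wing -77.2 gap 0.134 F [ 1.3  4.6 -0.7] M [-0.892  0.343  0.391] b [-0.    0.36  0.38] Mn -0.759 cw axis [ 0.86  -0.122 -0.496] shift cm/.1rad [-0.005 -0.006 -0.007]
```

```bash
sed -i 's/\[.14,0,0\]/[.2,0,0]/' st.py
python3 -m creep '[[-1,0,0,0,0.052,-0.007,-0.029],[-1,0,0,0,0.052,-0.007,-0.029],[-1,0,0,0,0.052,-0.007,-0.029],[-1,0,0,0,0.052,-0.007,-0.029],[-1,0,0,0,0.03,-0.004,-0.017]]'|tail -1
python3 st.py 1 -53.5 1 -30 0 15 8
```

```text
finger_gap: 0.133
Mc -0.55 t 25.67 j [51, 45, -46, 121, -20, 23, -126] d [0.67, 0.62, 0.05] [-0.649, 0.085, 0.378] 
  wing -92.8 gap 0.133 F [4.1 1.  0.2] M [-1.04   0.489 -0.094] b [-0.    0.48  0.39] Mn -0.643 cw axis [ 0.861 -0.119 -0.495] shift cm/.1rad [-0.003 -0.007 -0.004]
```

```bash
python3 -m creep '[[-1,0,0,0,0,0,0],[-1,0,0,0,0,0,0],[-1,0,0,0,0,0,0],[-1,0,0,0,0,0,0],[-1,0,0,0,0,0,0]]'|tail -1
python3 st.py 1 -53.5 1 -30 0 15 8
python3 -m creep '[[-1,0,0,0,0.026,-0.004,-0.015],[-1,0,0,0,0.026,-0.004,-0.015],[-1,0,0,0,0.017,-0.002,-0.01],[-1,0,0,0,0.017,-0.002,-0.01],[-1,0,0,0,0.017,-0.002,-0.01]]'|tail -1
python3 st.py 1 -53.5 1 -30 0 15 8
```

```text
finger_gap: 0.135
Mc -0.022 t 26.08 j [51, 45, -46, 121, -20, 23, -126] d [0.67, 0.62, 0.06] [-0.643, 0.083, 0.377] 
  wing -92.5 gap 0.135 F [ 2.1  2.7 -0.9] M [-0.712  0.497 -0.203] b [-0.    0.48  0.4 ] Mn -0.307 cw axis [ 0.861 -0.117 -0.495] shift cm/.1rad [-0.003 -0.006 -0.004]
finger_gap: 0.13
Mc -0.456 t 26.5 j [55, 47, -49, 123, -23, 19, -126] d [0.64, 0.66, -0.02] [-0.75, 0.096, 0.44] 
  wing -99.6 gap 0.13 F [ 2.7  2.  -0.2] M [-1.015  0.569 -0.029] b [-0.    0.53  0.39] Mn -0.659 cw axis [ 0.862 -0.115 -0.494] shift cm/.1rad [-0.003 -0.006 -0.003]
```

```bash
python3 -m creep '[[-1,0,0,0,-0.026,0.004,0.015],[-1,0,0,0,-0.026,0.004,0.015],[-1,0,0,0,-0.026,0.004,0.015],[-1,0,0,0,-0.026,0.004,0.015],[-1,0,0,0,-0.026,0.004,0.015]]'|tail -1
python3 st.py 1 -53.5 1 -30 0 15 8
```

```text
finger_gap: 0.133
Mc 0.086 t 26.92 j [50, 45, -45, 121, -19, 23, -125] d [0.68, 0.6, 0.08] [-0.616, 0.077, 0.36] 
  wing -90.6 gap 0.133 F [ 4.   2.5 -0.8] M [-0.623  0.422 -0.3  ] b [-0.    0.46  0.4 ] Mn -0.177 cw axis [ 0.862 -0.117 -0.493] shift cm/.1rad [-0.003 -0.005 -0.004]
```

```bash
python3 -m creep '[[1,0,0,0,0,0,0],[1,0,0,0,0,0,0],[1,0,0,0,0,0,0],[1,0,0,0,0,0,0],[1,0,0,0,0,0,0]]'|tail -1
python3 -m creep '[[1,-1,0,0,0,0,0],[1,-2,0,0,0,0,0],[1,-3,0,0,0,0,0],[1,-3,0,0,0,0,0],[1,-3,0,0,0,0,0]]'|tail -1
sed -i 's/(-30,-15,0,15,30)/(-25,-15,-8,8,15,25)/; s/(-10,0,10)\]/(0,)]/' cand2.py
OMP_NUM_THREADS=1 timeout 400 python3 cand2.py -1 8.2 35
```

```text
finger_gap: 0.833
finger_gap: 1.0
(1, -25, None, 0) 20 26 [42, 40, -42, 109, 43, 41, -90] [50, 44, -45, 103, 24, 45, -99] 0.0 0.0
(1, -25, -100, 0) 26 23 [45, 41, -46, 109, 46, 42, -93] [52, 45, -48, 103, 27, 46, -102] 0.0 0.0
(1, -15, -100, 0) 26 14 [48, 39, -43, 116, 47, 26, -91] [54, 42, -46, 112, 28, 29, -103] 0.0 0.0
(1, -15, None, 0) 20 12 [46, 38, -39, 116, 43, 25, -88] [52, 41, -43, 112, 24, 28, -99] 0.0 0.0
(0, 8, -100, 0) 49 10 [59, 43, -56, 120, 67, 25, 73] [61, 44, -55, 118, 52, 23, 55] 0.0 0.0
(0, 15, -100, 0) 49 10 [58, 46, -61, 116, 62, 38, 75] [62, 48, -61, 112, 46, 37, 60] 0.0 0.0
(0, 25, -100, 0) 49 7 [54, 49, -64, 109, 59, 54, 76] [60, 53, -64, 103, 42, 54, 64] 0.0 0.0
(1, -8, None, 0) 21 2 [50, 38, -40, 120, 49, 15, -91] [54, 40, -43, 118, 31, 17, -106] 0.0 0.0
(1, -8, -100, 0) 26 1 [49, 37, -38, 120, 46, 14, -88] [53, 39, -41, 118, 28, 16, -103] 0.0 0.0
(0, -15, -100, 0) 100 0 [74, 54, -61, 131, 148, 16, 7] [73, 58, -71, 136, 136, 37, -18] 0.0 0.0
```

```bash
python3 st.py -1 8.2 1 -20 .08 16; python3 rows.py '[gp(-1,8.2,1,-20,.07)]'
```

```text
Mc 0.081 t 27.75 j [61, 35, -47, 115, -19, 43, -125] d [-3.55, -1.69, -13.06] [-1.604, 0.243, 0.651] 
  wing -90.7 gap 1.0 F [ 0.1  0.1 -1.3] M [0.017 0.475 0.356] b [-0.    0.47  0.39] Mn 0.042 cw axis [ 0.856 -0.126 -0.502] shift cm/.1rad [-0.193 -1.33   0.005]
  at wp rows 14 j [48, 34, -47, 110, 36, 40, -83]
[1, -0.2, -0.1, -1.0, -0.115, 0.017, 0.047],
[1, -0.2, 0.0, -1.0, -0.115, 0.017, 0.047],
[1, -0.2, 0.1, -1.0, -0.115, 0.018, 0.047],
[1, -0.1, 0.3, -1.0, -0.115, 0.017, 0.047],
[1, -0.1, 0.4, -0.9, -0.115, 0.018, 0.047]
--
[1, -0.1, 0.5, -0.9, -0.115, 0.018, 0.047],
[1, -0.0, 0.6, -0.8, -0.115, 0.017, 0.047],
[1, 0.0, 0.6, -0.7, -0.115, 0.018, 0.046],
[1, 0.1, 0.7, -0.7, -0.115, 0.018, 0.047],
[1, 0.1, 0.8, -0.6, -0.115, 0.017, 0.046]
--
[1, 0.2, 0.9, -0.5, -0.115, 0.018, 0.047],
[1, 0.2, 0.9, -0.3, -0.115, 0.017, 0.046],
[1, 0.2, 0.9, -0.3, -0.115, 0.018, 0.047],
[1, 0.3, 0.9, -0.1, -0.109, 0.016, 0.043],
```

```bash
python3 -m creep '[[1,-0.2,-0.1,-1,-0.115,0.017,0.047],[1,-0.2,0,-1,-0.115,0.017,0.047],[1,-0.2,0.1,-1,-0.115,0.017,0.047],[1,-0.1,0.3,-1,-0.115,0.017,0.047],[1,-0.1,0.4,-0.9,-0.115,0.017,0.047]]'|tail -1
python3 -m creep '[[1,-0.1,0.5,-0.9,-0.115,0.017,0.047],[1,0,0.6,-0.8,-0.115,0.017,0.047],[1,0,0.6,-0.7,-0.115,0.017,0.047],[1,0.1,0.7,-0.7,-0.115,0.017,0.047],[1,0.1,0.8,-0.6,-0.115,0.017,0.047]]'|tail -1
python3 -m creep '[[1,0.2,0.9,-0.5,-0.115,0.017,0.047],[1,0.2,0.9,-0.3,-0.115,0.017,0.047],[1,0.2,0.9,-0.3,-0.115,0.017,0.047],[1,0.3,0.9,-0.1,-0.1,0.016,0.043],[1,0,0,0,0,0,0]]'|tail -1
python3 st.py -1 8.2 1 -20 0 15
```

```text
finger_gap: 1.0
finger_gap: 1.005
finger_gap: 1.0
Mc 0.042 t 29.0 j [49, 34, -47, 109, 36, 41, -83] d [7.22, -1.64, -0.3] [-0.007, 0.005, -0.011] 
  wing 8.1 gap 1.0 F [0.2 0.5 0.9] M [-0.009 -0.2   -0.135] b [ 0.   -0.16 -0.08] Mn 0.009 cw axis [ 0.938 -0.012 -0.346] shift cm/.1rad [0.056 0.17  0.146]
```

```bash
python3 -m creep '[[1,1.2,-0.9,-0.2,-0.007,0.005,-0.01],[1,2,-0.6,-0.1,0,0,0],[1,2,-0.1,0,0,0,0],[1,1.5,0,0,0,0,0],[1,0,0,0,0,0,0]]'|tail -1
python3 st.py -1 8.2 1 -20 0 15
```

```text
finger_gap: 0.998
Mc 0.012 t 29.42 j [43, 39, -41, 112, 42, 33, -90] d [0.45, 0.04, 0.02] [-0.019, -0.0, 0.003] 
  wing 7.1 gap 0.998 F [-0.3  0.1 -0.2] M [ 0.007 -0.193 -0.055] b [ 0.   -0.17 -0.07] Mn 0.002 cw axis [ 0.94  -0.004 -0.342] shift cm/.1rad [-0.001 -0.034 -0.003]
```

```bash
python3 -m creep '[[-1,0.3,0,0,-0.02,0,0],[-1,0,0,0,0,0,0],[-1,0,0,0,0,0,0],[-1,0,0,0,0,0,0],[-1,0,0,0,0,0,0]]'|tail -1
python3 -m creep '[[-1,0,0,0,0,0,0],[-1,0,0,0,0,0,0],[-1,0,0,0,0,0,0],[-1,0,0,0,0,0,0],[-1,0,0,0,0,0,0]]'|tail -1
python3 st.py -1 8.2 1 -20 0 15
for i in 1 2; do python3 -m creep '[[-1,0,0,0,0.028,0,-0.01],[-1,0,0,0,0.028,0,-0.01],[-1,0,0,0,0.028,0,-0.01],[-1,0,0,0,0.028,0,-0.01],[-1,0,0,0,0.028,0,-0.01]]'|tail -1
python3 st.py -1 8.2 1 -20 0 15; done
```

```text
finger_gap: 0.302
finger_gap: 0.127
Mc -0.16 t 30.25 j [43, 39, -41, 112, 42, 33, -89] d [0.41, 0.04, 0.11] [-0.004, -0.002, 0.004] 
  wing 7.9 gap 0.127 F [ 1.6 -1.4 -0.4] M [-0.082 -0.125 -0.106] b [ 0.   -0.17 -0.07] Mn -0.064 cw axis [ 0.94   0.002 -0.34 ] shift cm/.1rad [-0.001 -0.027 -0.004]
finger_gap: 0.129
Mc -0.394 t 30.67 j [45, 40, -42, 110, 37, 35, -92] d [0.41, 0.12, 0.1] [-0.154, -0.001, 0.058] 
  wing -1.2 gap 0.129 F [ 2.1 -1.3 -0.3] M [-0.328 -0.207  0.008] b [ 0.   -0.17  0.01] Mn -0.306 cw axis [ 0.94   0.002 -0.341] shift cm/.1rad [-0.001 -0.027 -0.004]
finger_gap: 0.129
Mc -0.492 t 31.08 j [47, 41, -43, 108, 32, 36, -94] d [0.4, 0.21, 0.07] [-0.308, -0.001, 0.115] 
  wing -10.6 gap 0.129 F [ 1.8 -1.6  0.2] M [-0.41  -0.245  0.091] b [ 0.   -0.17  0.09] Mn -0.382 cw axis [ 0.94   0.003 -0.342] shift cm/.1rad [-0.001 -0.028 -0.004]
```

```bash
python3 -m creep '[[-1,0,0,0,-0.02,0,0.007],[-1,0,0,0,-0.02,0,0.007],[-1,0,0,0,-0.02,0,0.007],[-1,0,0,0,-0.02,0,0.007],[-1,0,0,0,-0.02,0,0.007]]'|tail -1
python3 st.py -1 8.2 1 -20 0 15
python3 -m creep '[[-1,0,0,0,0.02,0,-0.007],[-1,0,0,0,0.02,0,-0.007],[-1,0,0,0,0.02,0,-0.007],[-1,0,0,0,0.02,0,-0.007],[-1,0,0,0,0,0,0]]'|tail -1
python3 st.py -1 8.2 1 -20 0 15
```

```text
finger_gap: 0.127
Mc -0.076 t 31.5 j [46, 40, -42, 109, 35, 35, -92] d [0.4, 0.15, 0.09] [-0.207, -0.001, 0.079] 
  wing -4.5 gap 0.127 F [ 3.  -1.1  0.4] M [-0.026 -0.205 -0.023] b [ 0.   -0.17  0.04] Mn -0.001 cw axis [ 0.94   0.003 -0.341] shift cm/.1rad [-0.001 -0.028 -0.004]
finger_gap: 0.128
Mc -0.469 t 31.92 j [47, 41, -43, 108, 32, 36, -94] d [0.4, 0.19, 0.07] [-0.288, -0.0, 0.108] 
  wing -9.4 gap 0.128 F [ 2.1 -2.3 -0.7] M [-0.311 -0.187  0.147] b [ 0.   -0.17  0.08] Mn -0.313 cw axis [ 0.94   0.003 -0.342] shift cm/.1rad [-0.001 -0.028 -0.004]
```

```bash
python3 -m creep '[[-1,0,0,0,-0.02,0,0.007],[-1,0,0,0,-0.02,0,0.007],[-1,0,0,0,-0.01,0,0.004],[-1,0,0,0,0,0,0],[-1,0,0,0,0,0,0]]'|tail -1
python3 st.py -1 8.2 1 -20 0 15
python3 -m creep '[[1,0,0,0,0,0,0],[1,0,0,0,0,0,0],[1,0,0,0,0,0,0],[1,0,0,0,0,0,0],[1,0,0,0,0,0,0]]'|tail -1
python3 -m creep '[[1,-1,0,0,0,0,0],[1,-2,0,0,0,0,0],[1,-3,0,0,0,0,0],[1,-3,0,0,0,0,0],[1,-3,0,0,0,0,0]]'|tail -1
cat > look.py <<'E'
from h import *
from plant import *
import sys
o,F=press(FOOT)
for n in sys.argv[1:]:
    s=sense();c=read_camera(n)
    if n=="wrist":
        T=c["hand_eye"];R0=rot(s["tool_rot"]);P=cloud(c,R0@T[:3,:3],R0@T[:3,3]+s["tool_pos"])
    else:P=cloud(c)
    cv2.imwrite(f"pics/{n}_{s['time']:.1f}.png",c["pixels"][:,:,::-1])
    for sd in(1,-1):
        q,_=wing(P,c["pixels"],o,F,sd,.088,.125)
        if len(q)>40:
            q=q[q[:,2]>q[:,2].max()-.031]
            r=cv2.minAreaRect((q[:,:2]*1000).astype(np.float32));a=r[2]+(90 if r[1][1]>r[1][0] else 0)
            print(n,sd,len(q),np.round(r[0],1),np.round(r[1],1),"wing",round(a,1),"top",np.percentile(q[:,2],95).round(4))
    hsv=cv2.cvtColor(c["pixels"],cv2.COLOR_RGB2HSV);H,S,V=[hsv[...,i].astype(int) for i in range(3)]
    q=(P-o)@F;m=((H<8)|(H>172))&(S>150)&(V>50)&(np.abs(q[...,0])<.02)&(np.abs(q[...,1])<.12)&(q[...,2]>.035)&(q[...,2]<.08)
    g=q[m];
    if len(g)>50:print("  beam",len(g),"top z p90 left/right",np.percentile(g[g[:,1]>.03][:,2],90).round(4),np.percentile(g[g[:,1]<-.03][:,2],90).round(4))
E
python3 look.py top scene wrist
```

```text
finger_gap: 0.125
Mc -0.077 t 32.33 j [46, 40, -43, 109, 34, 36, -93] d [0.4, 0.17, 0.09] [-0.237, -0.001, 0.089] 
  wing -6.3 gap 0.125 F [ 3.1 -1.5 -0.5] M [ 0.018 -0.143  0.03 ] b [ 0.   -0.17  0.06] Mn 0.028 cw axis [ 0.94   0.002 -0.341] shift cm/.1rad [-0.001 -0.028 -0.004]
finger_gap: 0.832
finger_gap: 1.001
top 1 64 [1.9 1.7] [12.5 41.7] wing 101.2 top 0.1248
top -1 29 [11.7  5.4] [ 9.1 24.2] wing 150.1 top 0.1222
  beam 462 top z p90 left/right 0.0562 0.0556
scene 1 110 [ 5.1 -0.2] [43.1 11.3] wing 85.9 top 0.1237
scene -1 186 [ 1.9 -4.1] [41.2 13. ] wing 14.8 top 0.1237
  beam 522 top z p90 left/right 0.0569 0.0565
wrist 1 927 [ 5.2 -1.5] [42.3 11.6] wing 85.6 top 0.1239
wrist -1 329 [ 1.3 -1.4] [13.9 40. ] wing 176.3 top 0.124
  beam 4223 top z p90 left/right 0.0543 0.0541
```

```bash
ls pics | grep _3
python3 - <<'E'
import cv2,glob
f=sorted(glob.glob("pics/wrist_3*.png"))[-1];cv2.imwrite("pics/final_w.png",cv2.imread(f))
a,b=cv2.imread("pics/top0.png"),cv2.imread(sorted(glob.glob("pics/top_3*.png"))[-1])
cv2.imwrite("pics/final_cmp.png",cv2.vconcat([cv2.resize(x[120:260,200:450],None,fx=2,fy=2) for x in(a,b)]))
E
```

```text
scene_33.2.png
top_33.2.png
wrist_33.3.png
```

View pics/final_w.png

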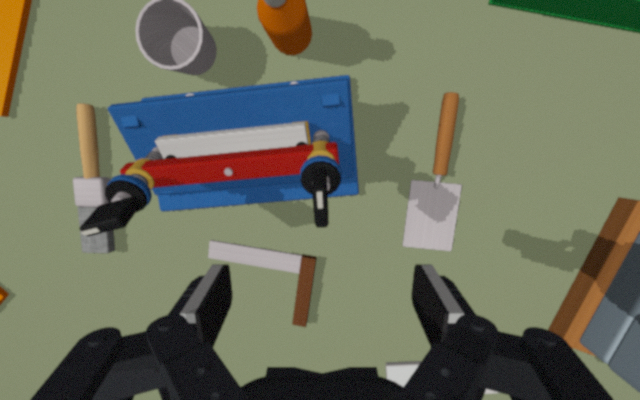

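View pics/final_cmp.png

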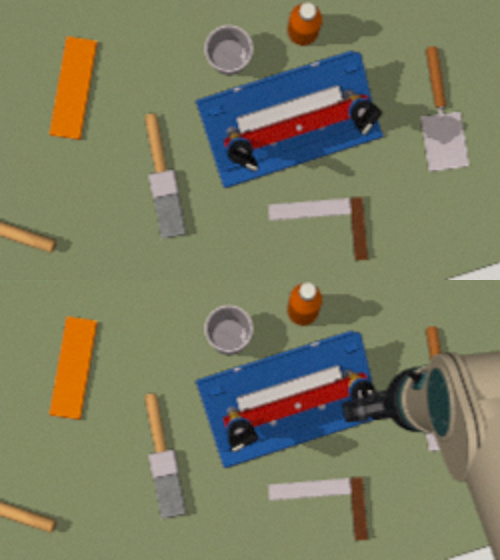

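Before and after, the blank at (290,105) and the bystanders sit where they were. The beam lies square and low, and the gripper is clear of both knobs.

```bash
python3 -c "
from plant import *
print(job_done(), sense()['time'])"
```

```text
the job is handed in; nothing more can be done
the job is handed in; nothing more can be done
```

I closed the beam by turning the two wing knobs by turns: right 0.83 rad, left 1.72, right 2.08, left 2.43, right about 2.3. I handed the job in at about 33 s of the 72 s allowed, with the gripper open and clear of both knobs.

**Squareness:** the knobs were at most about 0.9 rad apart (the limit is 1.8). The beam's two ends ended level to within about 0.6 mm in the camera depth.

**Tightness:** both knobs showed the torque rise of a foot bearing on the blank. My estimate is about 40 N on the right and 45–50 N on the left, close to the 50 N a knob holds by itself. The contact came near 2.0 rad, at the low end of the given range.

**Checks that disagreed or fell short:**
- **Overshoot on the left:** I briefly took the left knob to about 2.59 rad, an estimated 65–70 N. I backed it off 0.16 rad, and backed the right off slightly too, so not every turn was clockwise.
- **Noisy left reading:** its torque was disturbed by bending from a tilted grip. The figure rests partly on the knob angles and the contact point felt on the right.
- **Wing angles:** in the last wrist view the left wing matched the angle I had counted within about 1°, and the right within about 3°. The fixed cameras agreed on the left only to within about 7° (top), and on the right gave no usable reading, as the arm hid it from the top camera and the scene reading was out.

In the last pictures the blank and the visible bystanders lay where they started. The arm hid the scraper from the top camera, but it shows in the wrist view.

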